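# Fetch a sample vial from a deep cold block with a claw picker

### The arm

A 6-joint arm with a two-finger parallel gripper is mounted at the origin on a cart in front of the work surface, level with it; the furniture and walls round the work are solid. World frame = base frame: x ahead of the robot, y to its left, z up, the work surface at z = 0. Lengths are in mm, angles in degrees, forces in N, time in s.
With the tool pointing down it reaches from about 350 to 850 mm from the base axis. Payload 8.1 kg.
Tool frame: the origin (TCP) lies between the finger pads; the fingertips stand ahead of it and the grasp point (between the pads) lies 2 mm behind it (nose_length is the z of the fingertips in the tool frame, in mm); z points along the fingers, y is the direction in which the jaws open and shut (so a half turn about z gives the same grasp; the last joint's range is limited). The gripper opens to 85 mm and grips with 20 to 120 N. Pads are 22 mm wide; open, the fingers measure 114 mm over their backs; the gripper's body (76 mm by 85 mm) begins 54 mm behind the grasp point. The pads swing forward as they close: fully open they stand 13 mm farther back than shut.
Start: joints at [-68.606, 7.471, 85.268, -0, 87.261, -4.893], TCP at [265.743, -537.946, 248.292] pointing down, gripper open.
Joint ranges: [-169.43, 169.43], [-51.17, 129.36], [1.28, 143.12], [-76.62, 256.62], [0, 156.53], [-152.29, 152.29]. Speed limits (degrees/s): [136.94, 136.94, 159.86, 180, 180, 180].

### API

Orientations are given as [roll, pitch, yaw] about the fixed x, y, z axes, in that order (R = Rz(yaw) Ry(pitch) Rx(roll)).
In Python, from bench import * gives the robot as it stands.
- The arm moves only by the tool jog_arm, never from a script. Its argument "plan" is a list of rows, each a list of 3 entries, a list of its own where there are three numbers: the turn, a rotation vector about the tool's x, y, z in degrees, then the shift along the tool's x, y, z in m, then the gripper's target within -1 to 1 (fully open at 1, half-way at 0, shut at -1). A call has 1 to 12 rows; each row is the pose to reach, as a shift and turn from the pose commanded when the call began, along the tool's axes at that moment; what a row does not reach only later rows make up. A row lasts 1/8 s, in which the tool goes at most 62.5 mm and 10.7 degrees, less where a joint would pass 70% of its speed; a pose out of reach is approached as far as the arm can. A call with a gripper value outside its range is refused whole. The fingers move at their own pace and stop on an object; "force" is the grip in N (left out, the last holds). Time passes only in rows, so rows that repeat a pose let the fingers close. It gives the time, the measured TCP pose, the force and the opening at its end, in the units of the state.
- sense(): the state, without advancing time (a new reading comes with each control period).
- snapshot(name): name is "scene" or "top" or "wrist"; returns (picture, depth): 384x512x3 uint8, blue, green, red; 384x512 float32, mm along the optical axis (not along the pixel's ray), 0 where there is no reading.
- camera_info(name): a dict with "fov_y" (degrees; the focal length in pixels is half the picture's height over the tangent of half this angle, whatever the lens; pixels are square), "cx", "cy" (the principal point, pixels), "dist_coeffs" ([k1, k2, p1, p2, k3] as OpenCV has them; the pictures are not rectified), "origin" and "orientation" of the camera in the world. Camera axes: x right, y down, z forward; pixel columns grow to the right and rows downward; lengths in mm; the calibration is good to about 2 mm. A picture is of the moment at which its call begins: read the wrist's pose just before it. camera_info takes no time and is no camera call; for the wrist camera it gives the pose at the moment of the call.
- hand_in(): hands the job in, once; it reports no verdict.
The state is a dict: "time": time; "joint_pos": joint angles; "qd": joint speeds; "joint_efforts": joint torques, N m; "tool_pos": TCP position; "tcp_rot": TCP orientation; "ft_force": force on the tool from outside, world axes, zero at the start; "wrist_torque": the same for the moment, N m; "finger_gap": finger opening in mm.
Only numpy, scipy, OpenCV 4.12 (cv2) and the standard library are available. Lean on these libraries where they do the work, as an engineer would, in place of code of your own. Each camera call takes 0.05 s, during which the arm holds its last target.

### The job

Take the claw picker from its stand, reach down the cold block's bore with the green-capped vial until the claws snap onto the ball on its cap, and lift the vial out. Press the vial down into the white dock until its catches hold it fully home, pull the picker off, and hang the picker back in its stand. Move the vial with the picker only, keep every push and pull of the picker gentle, well under 18 N, and leave the other two vials in their bores.

Things in the scene. Friction and masses are not known exactly. Their poses are not given: they have to be found in the camera images.
- picker: Claw picker hanging upright in its stand. Origin: on its axis, underside of the black collar (32 mm across, 6 mm thick), which rests on the stand's rim; z up along the handle, x and y square to the handle's flats. Under the collar: tapered boss 21 mm across down to -10 mm, 12 mm shaft, 8 mm telescopic rod, then a claw head at most 19 mm across.
- picker_grip (a point): Grip point on the picker's axis, 27 mm above its origin: middle of the yellow square handle (18x18 mm, from 6 to 42 mm above the origin; black top cap 24 mm across up to 47 mm).
- picker_boss (a point): Lower end of the boss, 10 mm below the picker's origin. The telescope below it is set differently every time and is not measured: the tips of the claws end 84 to 130 mm below the picker's origin, so find the depth by feel. It is stiff, slipping only above 40 N. The head above the claws is spring-backed: from 3 N it yields 1 mm per 2 N, up to 3.5 mm (10 N), then rigid.
- stand: Grey upright tube on a dark round foot (80 mm across), fixed. Origin: centre of its underside, z up. Tube 34 mm outside, 23 mm inside, rim 142 mm above the origin. The picker's shaft hangs inside; the boss fits loosely and the collar rests on the rim, so the picker's origin is then 142 mm above the stand's.
- cold_block: Cold block, aluminium in a white jacket, 72x168x115 mm, fixed. Origin: centre of its underside, z up, long side along its y. Three vertical round bores 28 mm across at y = -45, 0 and +45 mm (x = 0), mouths at z = 115 mm with 3 mm chamfer, flat floor at z = 6 mm. Each holds one vial, standing free.
- vial_green: The wanted vial: green cap, stem and ball; 24 mm across, 53 mm tall, 20 to 45 g. Origin: centre of its underside, z up. Grey foot 24 mm across from 0 to 10 mm (bevelled below), body 17 mm across, cap 19 mm across up to 33 mm, thin 6 mm stem, ball 10 mm across centred at 48 mm. It stands in any of the three bores.
- ball_green (a point): Centre of the green vial's ball, 48 mm above its origin. The picker's four sprung claws snap over it at about 2 to 5 N of push and hold against about the same pull; once on, the claw tips lie 13 mm below this point and the head's pad meets the top of the ball, so a push that has risen to 7 to 9 N shows that it is fully on.
- vial_orange: Like the green vial but with orange cap; stays in its bore.
- vial_blue: Like the green vial but with blue cap; stays in its bore.
- dock: Receiving dock: white block 60x60x30 mm on a grey 78x78x6 mm plate, fixed. Origin: centre of its underside, z up. Round vertical socket 27.5 mm across in the middle, 3 mm chamfer at its mouth (z = 30 mm), floor at z = 6 mm. Home, the vial's origin is 6 mm above the dock's.
- dock_mouth (a point): Centre of the socket's mouth, 30 mm above the dock's origin. Two orange sprung catches inside, from +y and -y, yield to the vial's bevelled foot at about 1 to 4 N and snap over the foot in the last millimetre; then they hold the vial down against any pull. A vial merely set down stands on the catches, about 10 mm too high.
Mind the look-alikes: they are no part of the job. What is shaped like the picker but pink or red is not meant.

How it is judged:
By the outcome, as a careful person would: the job done as asked, in the order asked, and still so for the second after the job is handed in, with the robot touching nothing.
It also fails if it takes over 58 s, if anything falls off the work surface, if the arm or the gripper's body presses on something with over 40 N, if the wrist force passes 120 N, or if a joint passes its speed limit or range.

## Working session

There is one attempt and no reset: what is moved stays moved. The work goes in short steps, Python scripts to look and compute and a tool call to move; the robot and the scene stay as the last step left them, time stands still between calls to the robot, and variables do not carry over. Pictures are saved under pics/ and viewed, and the job is handed in when it is done.

Besides the shell and the picture viewer there is one more tool, called after "Call:" as name(argument=value, ...) on one line, values as JSON. jog_arm: Moves the arm, as the interface text tells. Its arguments: {"type":"object","properties":{"plan":{"type":"array","items":{"type":"array"}},"force":{"type":"number"}},"required":["plan"]}

```bash
ls; mkdir -p pics
python3 - <<'E'
from bench import *
import cv2
print(sense())
for n in ["scene","top","wrist"]:
    print(n,camera_info(n))
    p,d=snapshot(n); cv2.imwrite(f"pics/{n}0.png",p)
    import numpy as np; np.save(f"pics/{n}0.npy",d)
E
```

```text
pics
{'time': 0.0, 'joint_pos': array([-6.86054441e+01,  7.51741720e+00,  8.53299680e+01,  7.82088088e-04,
        8.72613414e+01, -4.89144294e+00]), 'qd': array([-0.01921058, -0.147753  , -0.01553765,  0.10839407,  0.10106619,
       -0.05572494]), 'joint_efforts': array([-2.36308770e-04, -5.69393599e+01, -5.00557995e+01, -2.39529118e-04,
        1.44996378e-02,  6.17569782e-06]), 'tool_pos': array([ 265.55891073, -537.44767315,  247.21373042]), 'tcp_rot': array([-1.79891736e+02, -1.00491845e-02,  2.62859513e+01]), 'ft_force': array([ 0.25452882, -0.52507427,  0.9076751 ]), 'wrist_torque': array([-0.00763104,  0.03686459, -0.0282867 ]), 'finger_gap': 85.21833227722615}
scene {'fov_y': 45.06556980726343, 'cx': 255.67491150469203, 'cy': 198.19731452928275, 'dist_coeffs': array([-0.03491775,  0.        ,  0.        ,  0.        ,  0.        ]), 'origin': array([-342.00623348,  601.74899132,  609.93674673]), 'orientation': array([-116.19622472,   -1.46796052, -124.32673073])}
top {'fov_y': 48.23760116905996, 'cx': 260.63628272833836, 'cy': 186.14004499598514, 'dist_coeffs': array([-0.01757424,  0.        ,  0.        ,  0.        ,  0.        ]), 'origin': array([ 291.25956138,   23.42770811, 1091.48194095]), 'orientation': array([-169.24503454,    1.45112106,  -88.73161017])}
wrist {'fov_y': 59.27759271188167, 'cx': 256.4743023727162, 'cy': 190.90809517070525, 'dist_coeffs': array([-0.0370533,  0.       ,  0.       ,  0.       ,  0.       ]), 'origin': array([ 329.55465412, -506.93396515,  372.38955937]), 'orientation': array([ 1.63833283e+02,  9.04954672e-02, -6.37633945e+01])}
```

View pics/scene0.png

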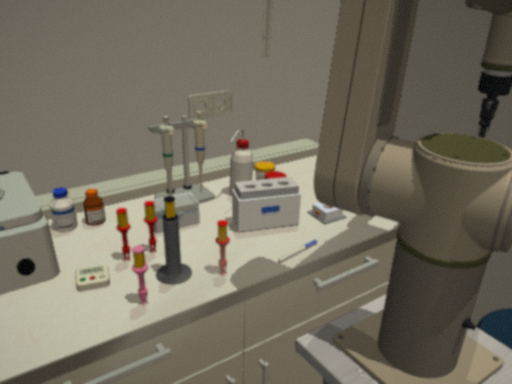

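View pics/top0.png

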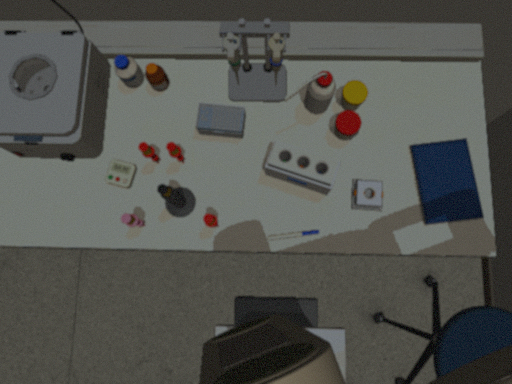

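View pics/wrist0.png

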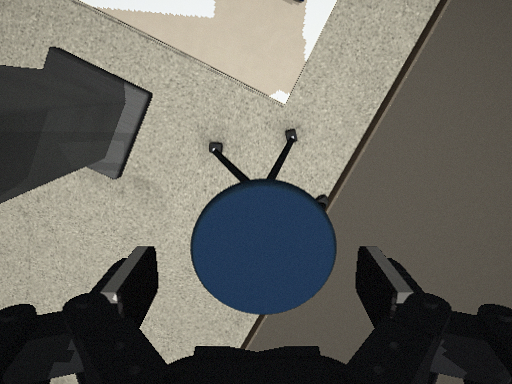

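Top view: the real picker (yellow grip, black cap) stands at about (165,190) with its foot at (180,202). The cold block is at (300,167) and the dock at (368,193). Next I'll build helpers and zoom in.

```bash
cat > h.py <<'E'
import numpy as np, cv2
from scipy.spatial.transform import Rotation as R
from bench import *
def K(ci):
    f=192/np.tan(np.radians(ci['fov_y']/2)); return np.array([[f,0,ci['cx']],[0,f,ci['cy']],[0,0,1]])
def rays(ci,uv):
    u=cv2.undistortPoints(np.float64(uv).reshape(-1,1,2),K(ci),ci['dist_coeffs']).reshape(-1,2)
    return np.c_[u,np.ones(len(u))]@R.from_euler('xyz',ci['orientation'],degrees=True).as_matrix().T
def atz(ci,uv,z):
    r=rays(ci,uv); o=ci['origin']; return o+r*((z-o[2])/r[:,2])[:,None]
def cloud(ci,d):
    h,w=d.shape; uv=np.stack(np.meshgrid(np.arange(w),np.arange(h)),-1).reshape(-1,2)
    return (ci['origin']+rays(ci,uv)*d.reshape(-1,1)).reshape(h,w,3)
def proj(ci,P):
    Rm=R.from_euler('xyz',ci['orientation'],degrees=True).as_matrix()
    pc=(np.atleast_2d(P)-ci['origin'])@Rm
    return cv2.projectPoints(pc.reshape(-1,1,3),np.zeros(3),np.zeros(3),K(ci),ci['dist_coeffs'])[0].reshape(-1,2)
E
python3 - <<'E'
from h import *
ci=camera_info('top'); p=cv2.imread('pics/top0.png'); d=np.load('pics/top0.npy'); c=cloud(ci,d)
for n,(u,v) in dict(cap=(164,189),foot=(188,205),block=(300,152),blk2=(318,175),dockc=(368,193),dock=(368,184)).items(): print(n,c[v,u])
a=cv2.resize(p[140:230,100:240],None,fx=5.5,fy=5.5,interpolation=cv2.INTER_CUBIC)
b=cv2.resize(p[130:220,255:395],None,fx=5.5,fy=5.5,interpolation=cv2.INTER_CUBIC)
cv2.imwrite('pics/a.png',np.clip(a*1.6,0,255)); cv2.imwrite('pics/b.png',np.clip(b*1.6,0,255))
s=cv2.imread('pics/scene0.png'); cv2.imwrite('pics/s.png',np.clip(1.3*cv2.resize(s[160:300,100:350],None,fx=3.2,fy=3.2,interpolation=cv2.INTER_CUBIC),0,255))
E
```

```text
cap [452.75340323 258.82657034 186.51574684]
foot [444.60289176 241.38662042   4.00422532]
block [559.2772585  -38.37927445 115.51040625]
blk2 [505.10968617 -80.54215135 113.78897129]
dockc [ 483.50785002 -219.04276266    7.43966173]
dock [ 502.53928305 -214.66820362   29.48805654][ WARN:0@0.847] global loadsave.cpp:1063 imwrite_ Unsupported depth image for selected encoder is fallbacked to CV_8U.
```

View pics/a.png

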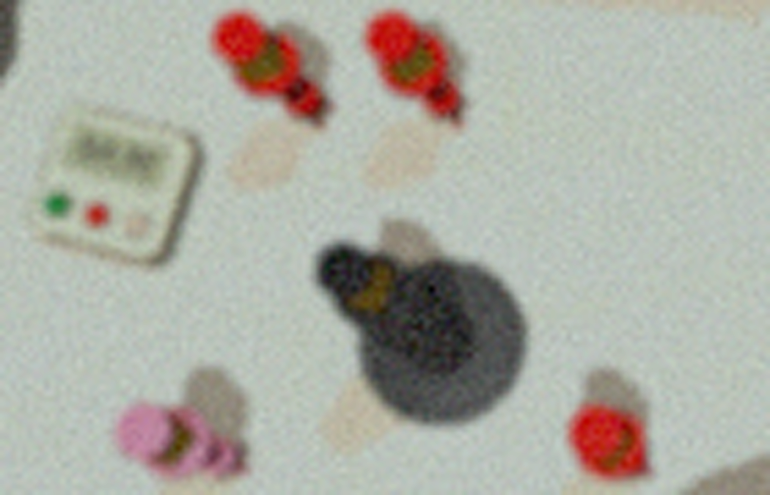

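View pics/b.png

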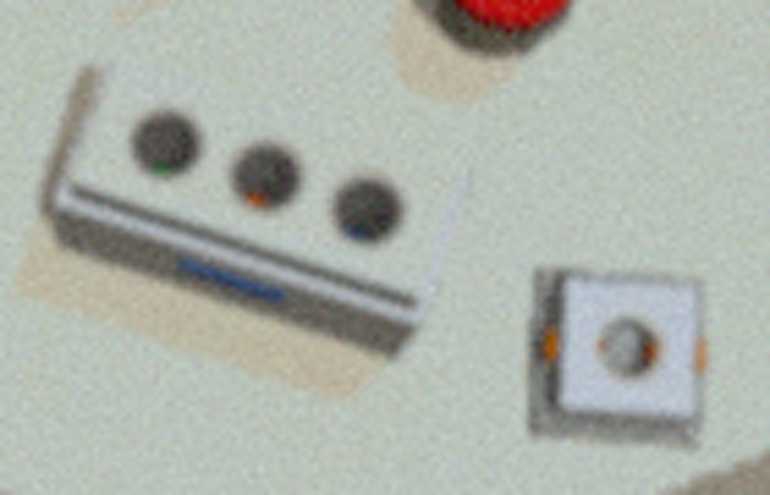

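View pics/s.png

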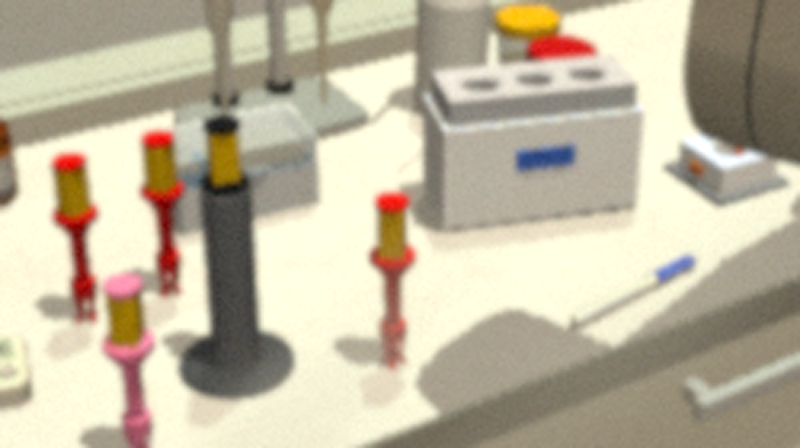

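Run:
```python
from h import *
ci=camera_info('top'); d=np.load('pics/top0.npy'); c=cloud(ci,d)
A=lambda x,y:(x/5.5+100-.4,y/5.5+140-.4); B=lambda x,y:(x/5.5+255-.4,y/5.5+130-.4)
print('cap',atz(ci,[A(345,268)],189)); print('foot',atz(ci,[A(443,340)],4))
bo=atz(ci,[B(165,142),B(267,176),B(368,210)],115); print('bores',bo)
print('yaw',np.degrees(np.arctan2(*(bo[0]-bo[2])[[1,0]]))-90)
print('dock',atz(ci,[B(630,345)],30))
dk=atz(ci,[B(568,275),B(697,278),B(692,415),B(562,410)],30); print(dk,dk.mean(0),np.linalg.norm(dk-np.roll(dk,1,0),axis=1))
for x,y in [(240,40),(390,38),(150,435),(600,435)]:
    u,v=A(x,y); print('decoy',c[int(round(v)),int(round(u))])
m=(c[...,2]>15)
for (x0,x1,y0,y1) in [(350,560,150,380)]:
    pts=c[(c[...,0]>x0)&(c[...,0]<x1)&(c[...,1]>y0)&(c[...,1]<y1)&m]; print(len(pts),pts.min(0),pts.max(0))
```

```text
cap [[453.71889433 261.90902591 189.        ]]
foot [[453.53806947 262.25511754   4.        ]]
bores [[550.56649533  -2.37184952 115.        ]
 [536.32483692 -45.86536656 115.        ]
 [522.18746359 -88.61751358 115.        ]]
yaw -18.213728151164247
dock [[ 481.26478031 -216.89002309   30.        ]]
[[ 513.28161914 -189.46285581   30.        ]
 [ 512.88413173 -248.14501499   30.        ]
 [ 449.63027505 -244.00407882   30.        ]
 [ 450.85681379 -185.51978147   30.        ]] [ 481.66320993 -216.78293277   30.        ] [62.54921389 58.68350537 63.38925569 58.49715749]
decoy [561.39216892 329.0150013  131.90191418]
decoy [562.41218064 263.10858485 131.58185152]
decoy [391.71509406 352.50894671 133.87070863]
decoy [396.2694812  167.34064703 126.08264968]
1027 [377.96761935 154.63033361  16.0098561 ] [559.93022696 369.56441889 193.29947641]
```

Call:
jog_arm(plan=[[[0, 0, 0], [0.389, -0.322, -0.012], 1], [[0, 0, 0], [0.389, -0.322, -0.012], 1], [[0, 0, 0], [0.389, -0.322, -0.012], 1], [[0, 0, 0], [0.389, -0.322, -0.012], 1], [[0, 0, 0], [0.389, -0.322, -0.012], 1], [[0, 0, 0], [0.389, -0.322, -0.012], 1], [[0, 0, 0], [0.389, -0.322, -0.012], 1], [[0, 0, 0], [0.389, -0.322, -0.012], 1], [[0, 0, 0], [0.389, -0.322, -0.012], 1], [[0, 0, 0], [0.389, -0.322, -0.012], 1], [[0, 0, 0], [0.389, -0.322, -0.012], 1]])

```text
time: 1.52
tool_pos: [471.5, -78.2, 260.1]
tcp_rot: [180.0, 0.0, 26.2]
ft_force: [-0.4, -1.0, 0.6]
finger_gap: 85.0
```

Run:
```python
from h import *
import bench; print([x for x in dir(bench) if x[0]!='_'], getattr(bench,'nose_length',None))
s=sense(); print(s['time'],s['tool_pos'],s['tcp_rot'],s['joint_pos'],s['qd'])
ci=camera_info('wrist'); p,d=snapshot('wrist'); cv2.imwrite('pics/w1.png',p); np.save('pics/w1.npy',d); print(ci)
import pickle; pickle.dump(ci,open('pics/w1.pkl','wb'))
print(proj(ci,[[550.6,-2.4,115],[536.3,-45.9,115],[522.2,-88.6,115],[481.5,-217,30]]))
```

```text
['PlanningError', 'camera_info', 'hand_in', 'nose_length', 'sense', 'snapshot'] 17.0
1.525 [471.46320153 -78.21632799 260.10161026] [1.79996135e+02 3.51884698e-02 2.61920707e+01] [-1.55505029e+01 -1.20301654e+01  1.03024304e+02 -2.63152852e-02
  8.90295444e+01  4.82578764e+01] [-0.67440614 -0.10747782  0.0014658   0.09057343 -0.09623381  0.28243453]
{'fov_y': 59.27759271188167, 'cx': 256.4743023727162, 'cy': 190.90809517070525, 'dist_coeffs': array([-0.0370533,  0.       ,  0.       ,  0.       ,  0.       ]), 'origin': array([535.485272  , -47.5144757 , 385.07837862]), 'orientation': array([ 1.63789116e+02, -8.62088020e-03, -6.38578595e+01])}
[[211.08669565  46.87906269]
 [255.00519327  91.16870539]
 [295.46958776 132.31112085]
 [371.31440198 208.01059436]]
```

View pics/w1.png

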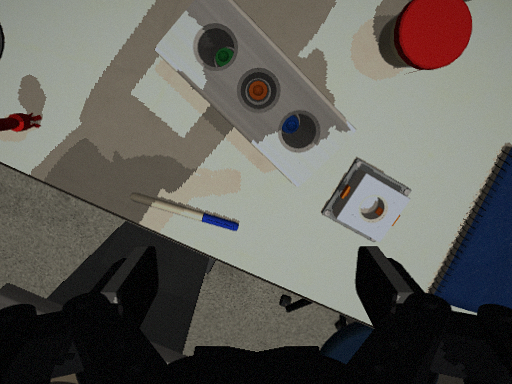

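The picture shows the green ball at about (224,56) in the bore at (217,46), which is the +y bore. Orange is in the middle at (258,90), blue is at (291,125), and the dock mouth is at (373,208). I'll measure these with zooms.

Run:
```python
from h import *
p=cv2.imread('pics/w1.png')
a=cv2.resize(p[10:160,180:330],None,fx=5,fy=5,interpolation=cv2.INTER_CUBIC)
b=cv2.resize(p[150:250,310:420],None,fx=5.5,fy=5.5,interpolation=cv2.INTER_CUBIC)
cv2.imwrite('pics/c1.png',np.clip(a.astype(float)[:600]*1.4,0,255).astype(np.uint8)); cv2.imwrite('pics/d1.png',np.clip(b.astype(float)*1.1,0,255).astype(np.uint8))
```

```text
(no output)
```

View pics/c1.png

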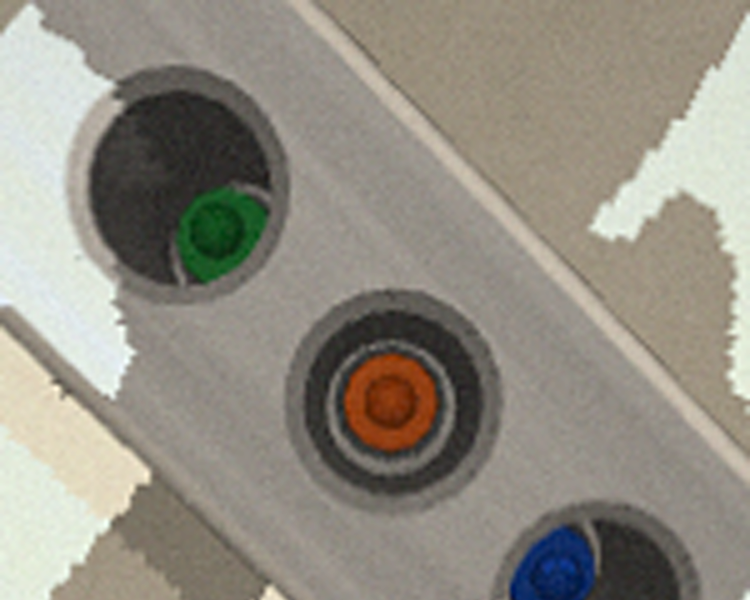

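View pics/d1.png

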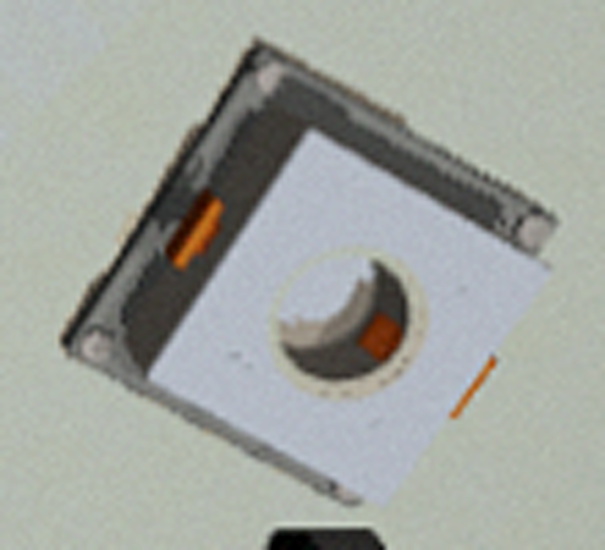

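Run:
```python
from h import *
import pickle; ci=pickle.load(open('pics/w1.pkl','rb')); d=np.load('pics/w1.npy'); c=cloud(ci,d)
C=lambda x,y:((x+.5)/5-.5+180,(y+.5)/5-.5+10); D=lambda x,y:((x+.5)/5.5-.5+310,(y+.5)/5.5-.5+150)
print(atz(ci,[C(179,184),C(393.5,401),C(598,608)],115))
print('radius',np.ptp(atz(ci,[C(68,184),C(290,184)],115),axis=0), np.ptp(atz(ci,[C(179,65),C(179,303)],115),axis=0))
print('ball',atz(ci,[C(217,230),C(391,402),C(558,575)],54), 'depth', [c[int(round(v)),int(round(u))] for u,v in [C(217,230),C(391,402)]])
print('dock',atz(ci,[D(350,322)],30), c[205,346],c[200,385])
q=atz(ci,[D(312,128),D(550,268),D(388,508),D(148,376)],30);print(q,q.mean(0))
e=q[1]-q[0];print('yaw edge',np.degrees(np.arctan2(e[1],e[0])))
```

```text
[[552.31454516  -5.16011204 115.        ]
 [538.32896572 -47.72813717 115.        ]
 [524.28557365 -90.84937235 115.        ]]
radius [14.50333329 29.82786304  0.        ] [30.37224298 13.79397509  0.        ]
ball [[551.94456867  -5.1734083   54.        ]
 [538.60036016 -47.43352484  54.        ]
 [523.93063045 -90.69452441  54.        ]] depth [array([551.46840689,  -5.73830111,  57.29152749]), array([538.64221808, -47.60167009,  58.26996632])]
dock [[ 482.32056729 -219.01616771   30.        ]] [ 472.11243356 -189.50890636   30.32311331] [ 496.15875313 -226.39802686   28.86256425]
[[ 513.54304538 -190.91269635   30.        ]
 [ 510.12222762 -249.62585337   30.        ]
 [ 450.63159073 -248.10622735   30.        ]
 [ 454.05058097 -187.80266424   30.        ]] [ 482.08686117 -219.11186033   30.        ]
yaw edge -93.33446711586726
```

```bash
cat >> h.py <<'E'
import json,os
def cmd():
    return np.array(json.load(open('cmd.json'))) # x y z yaw, tool down
def Rt(yaw): return (R.from_euler('z',yaw,degrees=True)*R.from_euler('x',180,degrees=True)).as_matrix()
def made(turnz,shift):
    c=cmd(); c[:3]+=Rt(c[3])@(1000*np.array(shift)); c[3]-=turnz; json.dump(list(c),open('cmd.json','w')); return c
def need(x,y,z,yaw=None):
    c=cmd(); s=Rt(c[3]).T@(np.array([x,y,z])-c[:3])/1000; return 'turnz %.1f'%(0 if yaw is None else c[3]-yaw), 'shift',s.round(4)
E
python3 - <<'E'
from h import *
json.dump([265.743,-537.946,248.292,26.287],open('cmd.json','w'))
print(made(0,[.389,-.322,-.012])); print(need(454,262,290,116.3))
E
```

```text
[471.91189554 -76.96944256 260.292       26.287     ]
('turnz -90.0', 'shift', array([ 0.1341, -0.3118, -0.0297]))
```

Call:
jog_arm(plan=[[[0, 0, -90], [0.134, -0.312, -0.03], 1], [[0, 0, -90], [0.134, -0.312, -0.03], 1], [[0, 0, -90], [0.134, -0.312, -0.03], 1], [[0, 0, -90], [0.134, -0.312, -0.03], 1], [[0, 0, -90], [0.134, -0.312, -0.03], 1], [[0, 0, -90], [0.134, -0.312, -0.03], 1], [[0, 0, -90], [0.134, -0.312, -0.03], 1], [[0, 0, -90], [0.134, -0.312, -0.03], 1], [[0, 0, -90], [0.134, -0.312, -0.03], 1], [[0, 0, -90], [0.134, -0.312, -0.03], 1], [[0, 0, -90], [0.134, -0.312, -0.03], 1]])

```text
time: 2.95
tool_pos: [454.2, 261.3, 290.3]
tcp_rot: [-180.0, 0.0, 116.1]
ft_force: [-0.6, 0.1, 0.4]
finger_gap: 85.6
```

Run:
```python
from h import *
print(made(-90,[.134,-.312,-.03]))
s=sense(); print(s['time'],s['tool_pos'],s['tcp_rot'],s['ft_force'],s['joint_pos'])
ci=camera_info('wrist'); p,d=snapshot('wrist'); cv2.imwrite('pics/w2.png',p); np.save('pics/w2.npy',d)
import pickle; pickle.dump(ci,open('pics/w2.pkl','wb'))
print(proj(ci,[[453.7,262,189],[453.7,262,5]]))
```

```text
[453.87979989 262.10996337 290.292      116.287     ]
2.95 [454.24800463 261.32219894 290.2886944 ] [-1.79999162e+02  2.01828407e-03  1.16104380e+02] [-0.57288888  0.09679555  0.4114047 ] [ 2.43057936e+01 -5.16495357e+00  9.37186619e+01 -2.04425218e-03
  9.14470662e+01 -1.79863797e+00]
[[256.02307605 195.69313538]
 [256.24382559 151.81977251]]
```

View pics/w2.png

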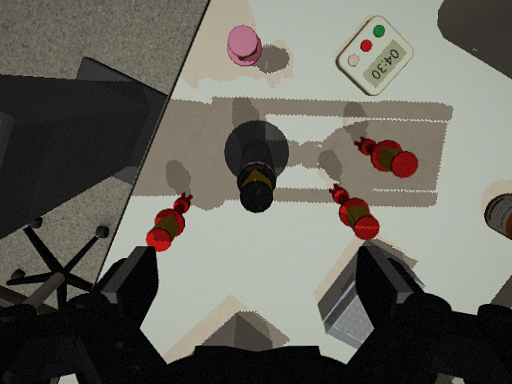

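Run:
```python
from h import *
p=cv2.imread('pics/w2.png')
b=cv2.resize(p[110:220,200:310],None,fx=5.4,fy=5.4,interpolation=cv2.INTER_CUBIC)
cv2.imwrite('pics/d2.png',np.clip(b.astype(float)*2.2,0,255).astype(np.uint8))
```

```text
(no output)
```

View pics/d2.png

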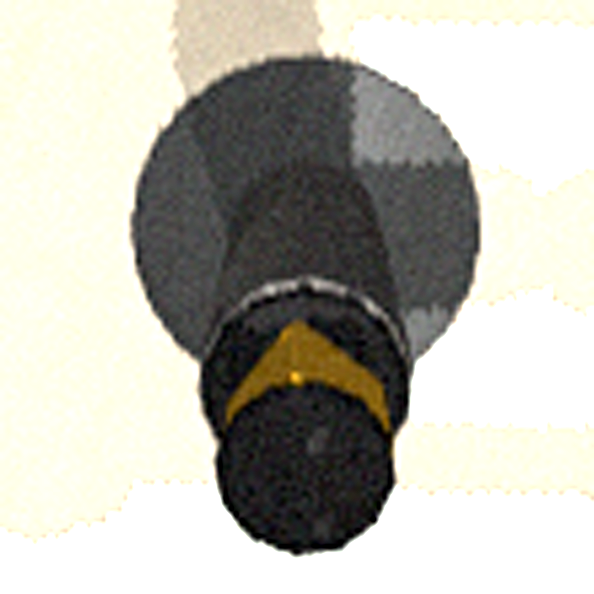

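Run:
```python
from h import *
import pickle; ci=pickle.load(open('pics/w2.pkl','rb'))
D=lambda x,y:((x+.5)/5.4-.5+200,(y+.5)/5.4-.5+110)
cap=atz(ci,[D(305,466)],189)[0]; foot=atz(ci,[D(306,231)],5)[0]; print(cap,foot)
print('cap dia',np.ptp(atz(ci,[D(217,466),D(393,466)],189),axis=0))
px,py=cap[0],cap[1]
inv=lambda q:((q[:,0]-200+.5)*5.4-.5,(q[:,1]-110+.5)*5.4-.5)
# measure: corner bottom at (295,322); edges points on left (260,367)?; compare by yaw
for yaw in range(0,90,5):
    t=np.radians(yaw+45+np.array([0,90,180,270])); P=np.c_[px+9*2**.5*np.cos(t),py+9*2**.5*np.sin(t),np.full(4,148.)]
    x,y=inv(proj(ci,P)); o=np.argsort(y)[:3]; print(yaw,[(round(x[i]),round(y[i])) for i in o])
```

```text
[453.79512576 261.88673398 189.        ] [454.01585074 261.39673005   5.        ]
cap dia [20.5366049  10.04145571  0.        ]
0 [(278, 309), (385, 360), (226, 413)]
5 [(271, 312), (383, 354), (229, 420)]
10 [(264, 315), (379, 347), (232, 426)]
15 [(258, 319), (376, 341), (236, 432)]
20 [(252, 323), (371, 335), (241, 438)]
25 [(246, 328), (366, 330), (245, 443)]
30 [(361, 325), (241, 333), (368, 440)]
35 [(355, 320), (237, 339), (373, 434)]
40 [(349, 316), (233, 345), (377, 428)]
45 [(343, 313), (229, 351), (380, 422)]
50 [(336, 310), (227, 357), (383, 416)]
55 [(329, 308), (224, 364), (386, 409)]
60 [(322, 306), (223, 371), (388, 402)]
65 [(314, 305), (222, 378), (389, 395)]
70 [(307, 304), (221, 385), (389, 388)]
75 [(299, 305), (389, 381), (222, 392)]
80 [(292, 305), (389, 374), (223, 399)]
85 [(285, 307), (387, 367), (224, 406)]
```

Run:
```python
from h import *
import pickle; ci=pickle.load(open('pics/w2.pkl','rb')); d=np.load('pics/w2.npy'); c=cloud(ci,d)
p=cv2.imread('pics/w2.png')
hsv=cv2.cvtColor(p,cv2.COLOR_BGR2HSV)
m=(hsv[...,1]>120)&(hsv[...,2]>40); m[:160]=0; m[200:]=0; m[:,:235]=0; m[:,280:]=0
P=c[m]; print(len(P)); lo=P[P[:,2]<np.percentile(P[:,2],95)]; print(P[:,2].min(),P[:,2].max())
for r in (D:=[(466,305),(440,305),(500,305),(400,260),(370,296),(400,360)]):
    v=int(r[0]/5.4+110);u=int(r[1]/5.4+200);print(r,c[v,u].round(1))
# project square fit: points within radius
xy=P[:,:2]; 
for yaw in np.arange(60,100,2.5):
    a=np.radians(yaw); q=(xy-[453.8,261])@np.array([[np.cos(a),-np.sin(a)],[np.sin(a),np.cos(a)]])
    # points should lie on max(|q|)=9
    print(yaw,np.std(np.abs(q).max(1)).round(2),np.abs(q).max(1).mean().round(2))
```

```text
211
149.1228671070731 415.318737893809
(466, 305) [453.8 261.7 188.6]
(440, 305) [452.1 265.1 189.3]
(500, 305) [455.8 257.6 188.4]
(400, 260) [445.  267.1 188.5]
(370, 296) [447.6 271.1 181.1]
(400, 360) [456.4 272.3 187.4]
60.0 3.53 9.39
62.5 3.39 9.33
65.0 3.24 9.26
67.5 3.08 9.2
70.0 2.92 9.14
72.5 2.98 9.11
75.0 3.1 9.1
77.5 3.23 9.09
80.0 3.35 9.1
82.5 3.48 9.11
85.0 3.6 9.13
87.5 3.72 9.17
90.0 3.84 9.21
92.5 3.94 9.27
95.0 4.04 9.33
97.5 4.13 9.39
```

Run:
```python
from h import *
print(need(453.7,261,230,77.5),need(453.7,261,168.5,77.5))
```

```text
('turnz 38.8', 'shift', array([-0.0009, -0.0007,  0.0603])) ('turnz 38.8', 'shift', array([-0.0009, -0.0007,  0.1218]))
```

Call:
jog_arm(plan=[[[0, 0, 38.8], [-0.001, -0.0007, 0.06], 1], [[0, 0, 38.8], [-0.001, -0.0007, 0.06], 1], [[0, 0, 38.8], [-0.001, -0.0007, 0.06], 1], [[0, 0, 38.8], [-0.001, -0.0007, 0.06], 1], [[0, 0, 38.8], [-0.001, -0.0007, 0.08], 1], [[0, 0, 38.8], [-0.001, -0.0007, 0.1], 1], [[0, 0, 38.8], [-0.001, -0.0007, 0.115], 1], [[0, 0, 38.8], [-0.001, -0.0007, 0.122], 1], [[0, 0, 38.8], [-0.001, -0.0007, 0.122], 1]])

```text
time: 4.12
tool_pos: [453.4, 260.7, 167.6]
tcp_rot: [-179.9, 0.0, 77.5]
ft_force: [-0.1, 0.2, 0.1]
finger_gap: 85.3
```

Run:
```python
from h import *
print(made(38.8,[-.001,-.0007,.122]))
s=sense(); print(s['time'],s['tool_pos'],s['tcp_rot'],s['ft_force'],s['joint_pos'])
ci=camera_info('wrist'); p,d=snapshot('wrist'); cv2.imwrite('pics/w3.png',p)
```

```text
[453.69505681 260.90336899 168.292       77.487     ]
4.125 [453.38461092 260.71912259 167.63243295] [-1.79947606e+02  3.87112040e-02  7.75116612e+01] [-0.13342757  0.24786215  0.08754626] [ 2.42828091e+01 -1.36775018e+00  1.02972539e+02  3.62263640e-04
  7.84603536e+01  3.67710929e+01]
```

View pics/w3.png

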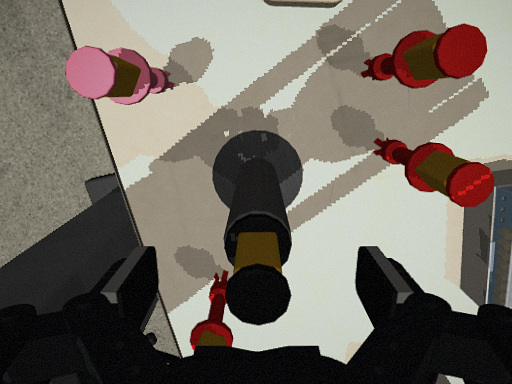

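The picker sits centred between the jaws (cap at (259,295), jaw faces at 157 and 357) and its flats are square to the pads. Closing.

Call:
jog_arm(plan=[[[0, 0, 0], [0, 0, 0], -1], [[0, 0, 0], [0, 0, 0], -1], [[0, 0, 0], [0, 0, 0], -1], [[0, 0, 0], [0, 0, 0], -1], [[0, 0, 0], [0, 0, 0], -1], [[0, 0, 0], [0, 0, 0], -1], [[0, 0, 0], [0, 0, 0], -1]], force=50)

```text
time: 5.05
tool_pos: [453.9, 261.0, 168.7]
tcp_rot: [180.0, -0.0, 77.5]
ft_force: [-1.4, -0.7, 4.9]
finger_gap: 21.4
```

Run:
```python
from h import *
s=sense(); print(s['time'],s['tool_pos'],s['tcp_rot'],s['ft_force'],s['wrist_torque'],s['finger_gap'])
```

```text
5.05 [453.90627544 260.97667003 168.70131292] [ 1.79970498e+02 -1.92943009e-02  7.74874331e+01] [-1.40429527 -0.69469241  4.93061093] [-0.09507422  0.12918911  0.03121049] 21.40157111340706
```

Call:
jog_arm(plan=[[[0, 0, 0], [0, 0, 0], -1], [[0, 0, 0], [0, 0, 0], -1]])

```text
time: 5.3
tool_pos: [453.9, 261.0, 168.7]
tcp_rot: [180.0, -0.0, 77.5]
ft_force: [-0.9, 0.2, 5.1]
finger_gap: 21.2
```

Run:
```python
from h import *
s=sense(); print(s['time'],s['tool_pos'],s['tcp_rot'],s['ft_force'],s['wrist_torque'],s['finger_gap'])
ci=camera_info('wrist'); p,d=snapshot('wrist'); cv2.imwrite('pics/w4.png',p)
```

```text
5.3 [453.89025868 260.99713556 168.7087897 ] [ 1.79972162e+02 -2.07647298e-02  7.74894229e+01] [-0.91917148  0.22919098  5.0967588 ] [-0.08552249  0.1999155  -0.0145263 ] 21.2413950879899
```

View pics/w4.png

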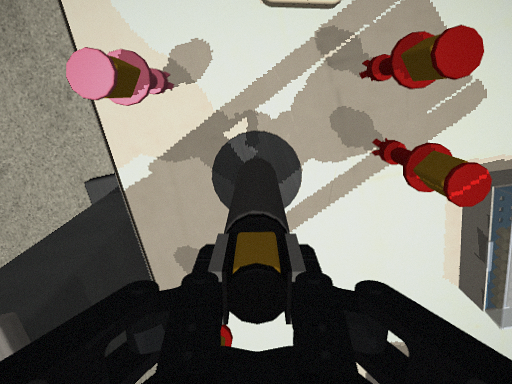

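Run:
```python
from h import *
p=cv2.imread('pics/w4.png')
b=cv2.resize(p[200:350,180:340],None,fx=4,fy=4,interpolation=cv2.INTER_CUBIC)
cv2.imwrite('pics/d4.png',np.clip(b.astype(float)*2.5,0,255).astype(np.uint8))
```

```text
(no output)
```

View pics/d4.png

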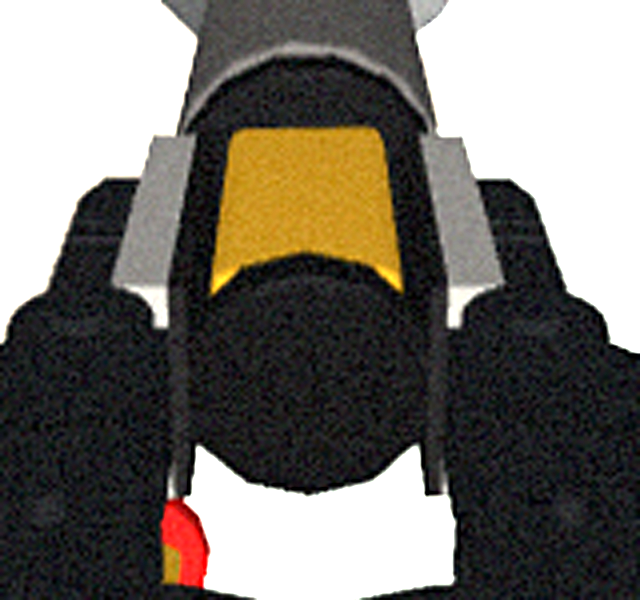

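Run:
```python
from h import *
s=sense(); ci=camera_info('wrist'); p,d=snapshot('wrist'); np.save('pics/w5.npy',d)
c=cloud(ci,d); T=Rt(s['tcp_rot'][2])
q=(c-s['tool_pos'])@T
for v in (232,240,255,265,280,290,300,315,322):
    print(v,[(u,q[v,u].round(0).astype(int).tolist()) for u in range(212,308,5)])
```

```text
232 [(212, [-55, -41, 169]), (217, [-55, -37, 169]), (222, [-55, -32, 169]), (227, [7, -13, 22]), (232, [8, -11, 21]), (237, [8, -9, 22]), (242, [9, -6, 18]), (247, [9, -4, 19]), (252, [9, -2, 19]), (257, [9, 1, 18]), (262, [9, 3, 19]), (267, [9, 5, 18]), (272, [9, 8, 18]), (277, [8, 10, 22]), (282, [8, 13, 21]), (287, [5, 15, 28]), (292, [-55, 34, 169]), (297, [-55, 39, 169]), (302, [-56, 44, 170]), (307, [-56, 48, 170])]
240 [(212, [-63, -42, 169]), (217, [11, -16, 6]), (222, [10, -14, 7]), (227, [11, -12, 6]), (232, [9, -10, 10]), (237, [8, -8, 12]), (242, [9, -6, 10]), (247, [9, -4, 10]), (252, [9, -1, 9]), (257, [9, 1, 11]), (262, [9, 3, 9]), (267, [9, 5, 10]), (272, [9, 7, 10]), (277, [4, 10, 20]), (282, [11, 11, 6]), (287, [11, 13, 6]), (292, [11, 16, 6]), (297, [11, 18, 6]), (302, [-63, 44, 169]), (307, [-63, 48, 168])]
255 [(212, [11, -17, -8]), (217, [11, -15, -8]), (222, [11, -13, -8]), (227, [11, -11, -8]), (232, [3, -10, 8]), (237, [8, -7, -3]), (242, [9, -5, -5]), (247, [9, -3, -5]), (252, [9, -1, -4]), (257, [9, 1, -5]), (262, [9, 3, -4]), (267, [10, 5, -6]), (272, [9,
[... 2102 characters left out ...]
, 1, -20]), (262, [-7, 3, -20]), (267, [-7, 4, -20]), (272, [-7, 6, -20]), (277, [-8, 8, -19]), (282, [-146, 26, 168]), (287, [-7, 12, -20]), (292, [-5, 13, -23]), (297, [17, 11, -53]), (302, [17, 12, -52]), (307, [16, 13, -52])]
322 [(212, [16, -10, -55]), (217, [10, -10, -47]), (222, [-10, -12, -20]), (227, [-10, -10, -20]), (232, [-156, -25, 170]), (237, [-155, -20, 168]), (242, [-155, -14, 169]), (247, [-11, -3, -20]), (252, [-11, -1, -19]), (257, [-10, 1, -20]), (262, [-11, 3, -19]), (267, [-155, 11, 169]), (272, [-155, 16, 169]), (277, [-155, 22, 169]), (282, [-155, 27, 168]), (287, [-10, 12, -20]), (292, [-6, 13, -25]), (297, [15, 11, -53]), (302, [16, 12, -55]), (307, [17, 13, -55])]
```

Call:
jog_arm(plan=[[[0, 0, 0], [0, 0, -0.002], -1], [[0, 0, 0], [0, 0, -0.005], -1], [[0, 0, 0], [0, 0, -0.009], -1], [[0, 0, 0], [0, 0, -0.012], -1], [[0, 0, 0], [0, 0, -0.012], -1]])

```text
time: 6.02
tool_pos: [453.8, 261.0, 180.7]
tcp_rot: [180.0, -0.0, 77.5]
ft_force: [0.9, 0.8, -1.9]
finger_gap: 21.3
```

Run:
```python
from h import *
print(made(0,[0,0,-.012]))
s=sense(); print(s['time'],s['tool_pos'],s['tcp_rot'],s['ft_force'],s['wrist_torque'],s['finger_gap'])
ci=camera_info('wrist'); p,d=snapshot('wrist'); cv2.imwrite('pics/w6.png',np.clip(cv2.resize(p[180:350,160:360],None,fx=4,fy=3.5)*2.,0,255).astype(np.uint8)); np.save('pics/w6.npy',d)
q=(cloud(ci,d)-s['tool_pos'])@Rt(s['tcp_rot'][2])
for v in (225,230,235,240,245,250,260,290):
    print(v,[(u,q[v,u].round(1).tolist()) for u in (232,240,257,270,278)])
```

```text
[453.69505681 260.90336899 180.292       77.487     ]
6.025 [453.84158977 260.98754776 180.65221175] [ 1.79978400e+02 -2.03919010e-02  7.74854475e+01] [ 0.90488074  0.80419143 -1.85269065] [ 0.03884052 -0.00294618  0.01942276] 21.340307500226082
225 [(232, [10.6, -11.0, 23.0]), (240, [11.2, -7.1, 21.6]), (257, [11.2, 0.8, 21.5]), (270, [11.6, 6.8, 20.6]), (278, [11.1, 10.6, 21.9])]
230 [(232, [8.6, -10.9, 21.8]), (240, [8.8, -7.1, 21.5]), (257, [8.6, 0.8, 21.9]), (270, [8.8, 6.9, 21.3]), (278, [8.6, 10.7, 21.8])]
235 [(232, [11.1, -10.1, 10.2]), (240, [9.0, -6.9, 15.2]), (257, [9.1, 0.8, 14.9]), (270, [9.3, 6.6, 14.3]), (278, [6.4, 10.7, 21.0])]
240 [(232, [9.0, -10.1, 9.7]), (240, [8.8, -6.6, 10.1]), (257, [9.0, 0.8, 9.6]), (270, [8.9, 6.4, 9.9]), (278, [3.5, 10.8, 21.7])]
245 [(232, [6.4, -10.2, 10.1]), (240, [9.1, -6.4, 4.6]), (257, [9.1, 0.8, 4.5]), (270, [9.3, 6.2, 4.0]), (278, [1.7, 10.7, 20.1])]
250 [(232, [4.4, -10.1, 9.3]), (240, [9.2, -6.1, -0.5]), (257, [9.0, 0.8, 0.0]), (270, [9.4, 6.0, -0.8]), (278, [-1.3, 10.8, 21.0])]
260 [(232, [0.6, -10.1, 7.3]), (240, [9.2, -5.7, -8.9]), (257, [9.0, 0.8, -8.6]), (270, [9.7, 5.7, -10.0]), (278, [8.3, 8.9, -7.3])]
290 [(232, [2.8, -8.2, -19.4]), (240, [3.3, -5.3, -20.2]), (257, [2.9, 0.7, -19.6]), (270, [2.4, 5.4, -18.8]), (278, [3.2, 8.2, -20.2])]
```

View pics/w6.png

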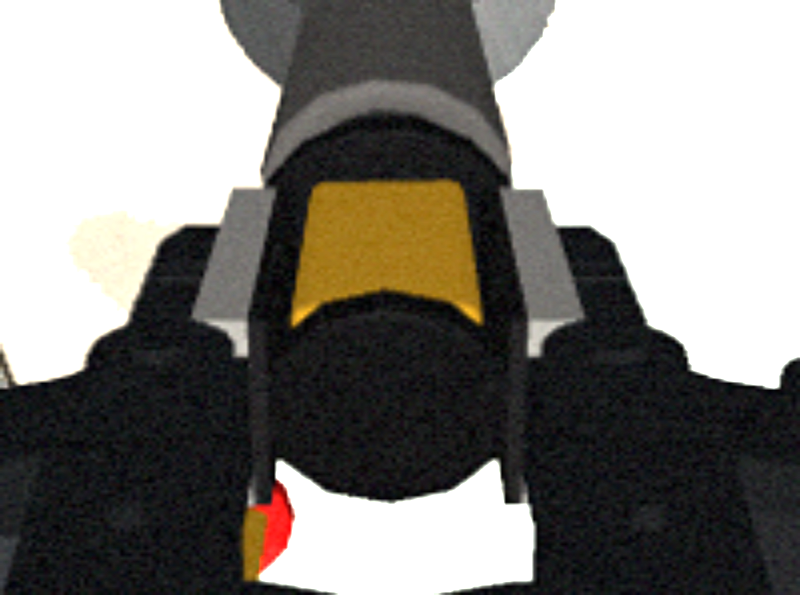

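Call:
jog_arm(plan=[[[0, 0, 0], [0, 0, -0.02], -1], [[0, 0, 0], [0, 0, -0.05], -1], [[0, 0, 0], [0, 0, -0.09], -1], [[0, 0, 0], [0, 0, -0.12], -1], [[0, 0, 0], [0, 0, -0.135], -1], [[0, 0, 0], [0, 0, -0.14], -1]], force=90)

```text
time: 6.82
tool_pos: [453.9, 261.0, 320.6]
tcp_rot: [180.0, -0.0, 77.5]
ft_force: [-0.2, -0.2, -0.6]
finger_gap: 20.3
```

Run:
```python
from h import *
print(made(0,[0,0,-.14]))
s=sense(); print(s['time'],s['tool_pos'],s['tcp_rot'],s['ft_force'],s['wrist_torque'],s['finger_gap'])
ci=camera_info('scene'); p,d=snapshot('scene'); cv2.imwrite('pics/s6.png',np.clip(cv2.resize(p[60:300,80:350],None,fx=2.9,fy=2.5)*1.4,0,255).astype(np.uint8)); np.save('pics/s6.npy',d)
```

```text
[453.69505681 260.90336899 320.292       77.487     ]
6.825 [453.85199442 260.99678807 320.61961116] [ 1.79973378e+02 -2.24773615e-02  7.74860729e+01] [-0.19189826 -0.1889397  -0.62218439] [-0.00843564 -0.01505125  0.00401336] 20.30578285753315
```

View pics/s6.png

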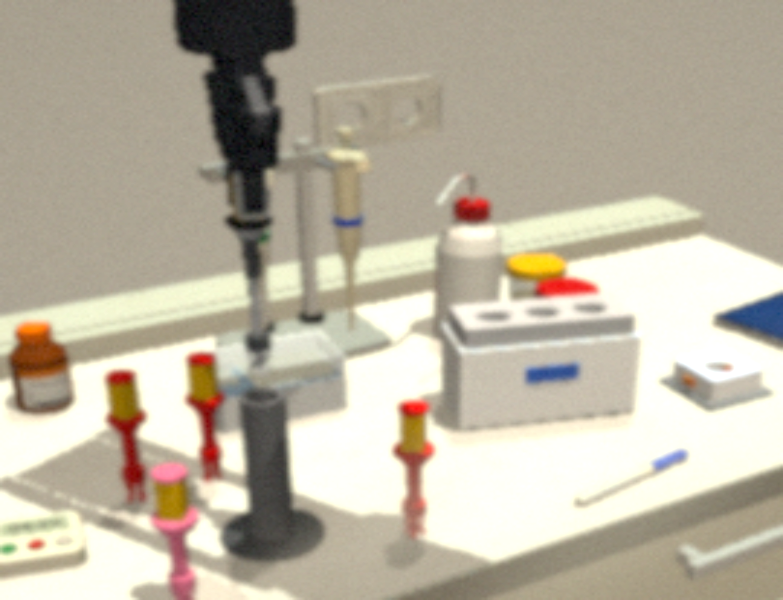

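Run:
```python
from h import *
ci=camera_info('scene'); p,d=snapshot('scene'); cv2.imwrite('pics/s7.png',np.clip(cv2.resize(p[110:230,140:200],None,fx=6,fy=5,interpolation=cv2.INTER_CUBIC)*1.4,0,255).astype(np.uint8))
for L in (0,84,95,100,105,110,120,130): print(L,proj(ci,[[453.8,261,293.9-L]]))
print(proj(ci,[[453.8,261,142]]))
```

```text
0 [[165.60701095 149.25631382]]
84 [[168.07053895 188.34777533]]
95 [[168.3820283  193.24162562]]
100 [[168.52278399 195.44953529]]
105 [[168.66302343 197.64717633]]
110 [[168.80274858 199.8346098 ]]
120 [[169.08066387 204.17909652]]
130 [[169.35654561 208.48347663]]
[[169.95370036 217.77228482]]
```

View pics/s7.png

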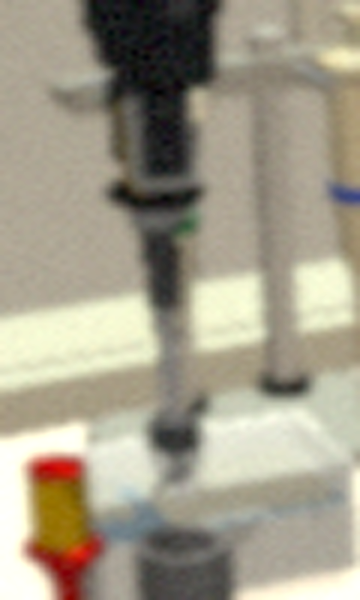

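Run:
```python
from h import *
print(need(550.6,-3.7,320)); print(need(550.6,-3.7,250))
```

```text
('turnz 0.0', 'shift', array([-0.2373,  0.1519,  0.0003]))
('turnz 0.0', 'shift', array([-0.2373,  0.1519,  0.0703]))
```

Call:
jog_arm(plan=[[[0, 0, 0], [-0.02, 0.0128, 0], -1], [[0, 0, 0], [-0.055, 0.0352, 0], -1], [[0, 0, 0], [-0.095, 0.0608, 0], -1], [[0, 0, 0], [-0.135, 0.0864, 0], -1], [[0, 0, 0], [-0.175, 0.112, 0], -1], [[0, 0, 0], [-0.21, 0.1344, 0], -1], [[0, 0, 0], [-0.23, 0.1472, 0.005], -1], [[0, 0, 0], [-0.2373, 0.1519, 0.02], -1], [[0, 0, 0], [-0.2373, 0.1519, 0.035], -1], [[0, 0, 0], [-0.2373, 0.1519, 0.035], -1]])

```text
time: 8.18
tool_pos: [549.1, -2.5, 282.3]
tcp_rot: [-179.7, 0.0, 77.5]
ft_force: [-0.7, 1.3, -1.7]
finger_gap: 20.2
```

Run:
```python
from h import *
print(made(0,[-.2373,.1519,.035]))
s=sense(); print(s['time'],s['tool_pos'],s['tcp_rot'],s['ft_force'],s['wrist_torque'],s['finger_gap'])
ci=camera_info('wrist'); p,d=snapshot('wrist'); cv2.imwrite('pics/w8.png',p); np.save('pics/w8.npy',d)
import pickle; pickle.dump(ci,open('pics/w8.pkl','wb'))
p,d=snapshot('scene'); cv2.imwrite('pics/s8.png',np.clip(cv2.resize(p[100:240,200:330],None,fx=5,fy=4.2,interpolation=cv2.INTER_CUBIC)*1.4,0,255).astype(np.uint8))
print(s['qd'])
```

```text
[550.57327241  -3.67083863 285.292       77.487     ]
8.175 [549.07714385  -2.50575506 282.34506612] [-1.79726243e+02  8.71373388e-03  7.75417236e+01] [-0.709194    1.30248324 -1.6915807 ] [ 0.02970066 -0.01714935 -0.02903221] 20.181971373501202
[ 0.29853607 -1.03845587 -2.25392214 -0.18434537  0.98930581 -0.03162997]
```

View pics/w8.png

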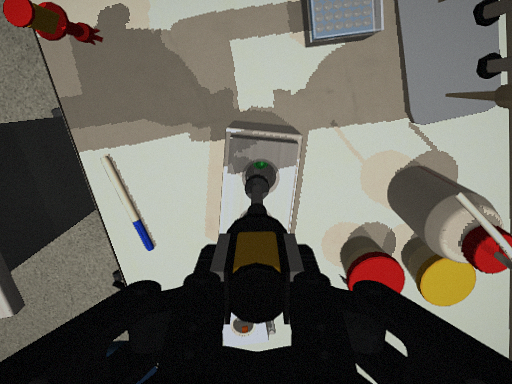

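View pics/s8.png

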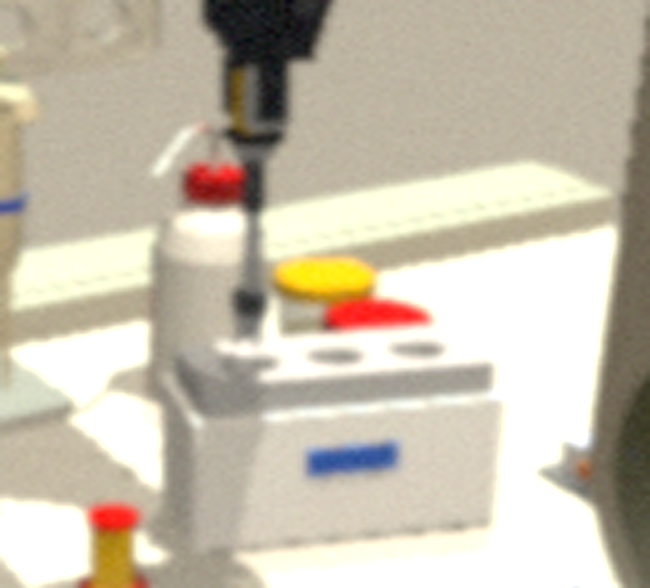

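Run:
```python
from h import *
s=sense();print(s['tool_pos'])
ci=camera_info('wrist'); p,d=snapshot('wrist'); cv2.imwrite('pics/w9.png',np.clip(cv2.resize(p[120:240,200:320],None,fx=5,fy=5,interpolation=cv2.INTER_CUBIC)*1.5,0,255).astype(np.uint8)); np.save('pics/w9.npy',d)
import pickle; pickle.dump((ci,s),open('pics/w9.pkl','wb'))
```

```text
[550.16654093  -2.65333432 284.91283278]
```

View pics/w9.png

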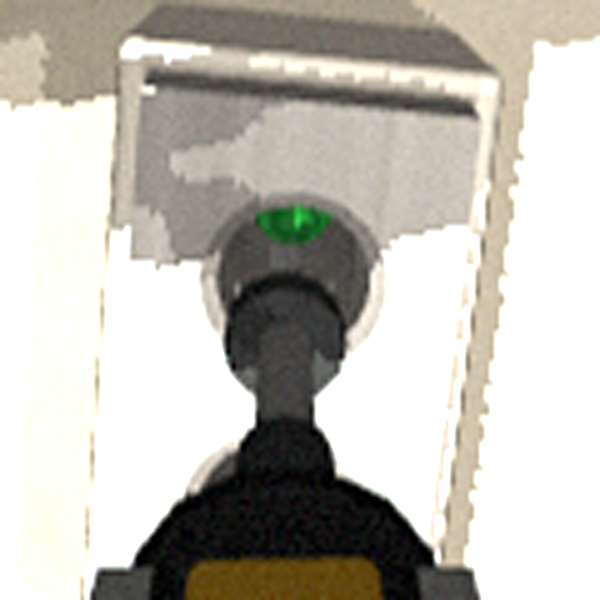

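Run:
```python
from h import *
import pickle; ci,s=pickle.load(open('pics/w9.pkl','rb')); d=np.load('pics/w9.npy')
C=lambda x,y:((x+.5)/5-.5+200,(y+.5)/5-.5+120)
T=Rt(s['tcp_rot'][2]); t=s['tool_pos']
top=atz(ci,[C(292,190),C(203,275),C(382,275)],115)
print(((top-t)@T).round(2), top)
q=(cloud(ci,d)-t)@T
# head ring: left 225,right 345 (widest, z?), rod
for x,y in [(285,295),(285,320),(285,360),(285,400),(262,440)]:
    u,v=C(x,y); print(x,y,q[int(round(v)),int(round(u))].round(1))
g=(atz(ci,[C(293,222)],54)-t)@T; print('ball',g)
# predicted projection of bore rim for several centre hypotheses (tool frame)
hh=lambda P:[(round((a-200+.5)*5-.5),round((b-120+.5)*5-.5)) for a,b in proj(ci,P)]
for cx in (-1,0,1,2,3):
  for cy in (1,2):
    P=np.array([[cx+17,cy],[cx,cy-17],[cx,cy+17]]); P=np.c_[P,np.full(3,t[2]-115)]@T.T+t; print(cx,cy,hh(P))
```

```text
[[ 1.5460e+01  1.7500e+00  1.6991e+02]
 [ 1.0000e-02 -1.4220e+01  1.6991e+02]
 [-1.0000e-02  1.7920e+01  1.6991e+02]] [[ 5.55207302e+02  1.20628918e+01  1.15000000e+02]
 [ 5.36282143e+02  4.22969854e-01  1.15000000e+02]
 [ 5.67662005e+02 -6.51861325e+00  1.15000000e+02]]
285 295 [  8.1   0.8 121.8]
285 320 [  4.3   0.8 121.1]
285 360 [  4.2   0.8 100.1]
285 400 [ 4.2  0.8 81.9]
262 440 [ 5.6 -2.1 62.2]
ball [[ -2.84387885   2.18451096 230.91283278]]
-1 1 [(288, 187), (193, 280), (382, 280)]
-1 2 [(293, 187), (199, 280), (388, 280)]
0 1 [(288, 181), (193, 275), (382, 275)]
0 2 [(293, 181), (199, 275), (388, 275)]
1 1 [(288, 176), (193, 270), (383, 270)]
1 2 [(293, 176), (199, 270), (388, 270)]
2 1 [(288, 170), (193, 264), (383, 264)]
2 2 [(293, 170), (198, 264), (388, 264)]
3 1 [(288, 165), (193, 259), (383, 259)]
3 2 [(293, 165), (198, 259), (388, 259)]
```

Call:
jog_arm(plan=[[[0, 0, 0], [-0.0003, 0.0003, 0.005], -1], [[0, 0, 0], [-0.0003, 0.0003, 0.015], -1], [[0, 0, 0], [-0.0003, 0.0003, 0.028], -1], [[0, 0, 0], [-0.0003, 0.0003, 0.042], -1], [[0, 0, 0], [-0.0003, 0.0003, 0.054], -1], [[0, 0, 0], [-0.0003, 0.0003, 0.061], -1], [[0, 0, 0], [-0.0003, 0.0003, 0.063], -1], [[0, 0, 0], [-0.0003, 0.0003, 0.063], -1], [[0, 0, 0], [-0.0003, 0.0003, 0.063], -1]])

```text
time: 9.45
tool_pos: [551.2, -4.1, 222.9]
tcp_rot: [179.9, -0.0, 77.5]
ft_force: [0.6, 0.1, -1.6]
finger_gap: 20.1
```

```bash
cat > st.py <<'E'
from h import *
import sys
if len(sys.argv)>1: a=[float(x) for x in sys.argv[1:]]; print('cmd',made(a[0],a[1:4]).round(1))
s=sense(); print(s['time'],s['tool_pos'].round(2),s['tcp_rot'].round(2),'F',s['ft_force'].round(2),'T',s['wrist_torque'].round(3),s['finger_gap'].round(2))
E
python3 st.py 0 -.0003 .0003 .063
```

```text
cmd [550.8  -4.  222.3  77.5]Traceback (most recent call last):
  File "st.py", line 4, in <module>
    s=sense(); print(s['time'],s['tool_pos'].round(2),s['tcp_rot'].round(2),'F',s['ft_force'].round(2),'T',s['wrist_torque'].round(3),s['finger_gap'].round(2))
                                                                                                                                      ^^^^^^^^^^^^^^^^^^^^^
AttributeError: 'float' object has no attribute 'round'
```

Call:
jog_arm(plan=[[[0, 0, 0], [0, 0, 0.002], -1], [[0, 0, 0], [0, 0, 0.004], -1], [[0, 0, 0], [0, 0, 0.006], -1], [[0, 0, 0], [0, 0, 0.006], -1]])

```text
time: 9.95
tool_pos: [550.6, -4.0, 215.9]
tcp_rot: [-180.0, 0.0, 77.5]
ft_force: [0.2, 0.4, -1.7]
finger_gap: 19.9
```

```bash
sed -i "s/s\['finger_gap'\].round(2)/s['finger_gap']/" st.py; python3 st.py 0 0 0 .006
```

```text
cmd [550.8  -4.  216.3  77.5]
9.95 [550.59  -4.   215.93] [-179.96    0.     77.49] F [ 0.16  0.41 -1.7 ] T [0.001 0.008 0.019] 19.905295659968917
```

Call:
jog_arm(plan=[[[0, 0, 0], [0, 0, 0.002], -1], [[0, 0, 0], [0, 0, 0.004], -1], [[0, 0, 0], [0, 0, 0.005], -1], [[0, 0, 0], [0, 0, 0.005], -1]])

```text
time: 10.45
tool_pos: [550.7, -4.0, 211.2]
tcp_rot: [-180.0, 0.0, 77.5]
ft_force: [-0.5, 0.5, -1.2]
finger_gap: 20.3
```

```bash
python3 st.py 0 0 0 .005
```

```text
cmd [550.8  -4.  211.3  77.5]
10.45 [550.72  -4.01 211.16] [-179.99    0.     77.49] F [-0.49  0.54 -1.16] T [ 0.006 -0.019 -0.033] 20.322852190937464
```

Call:
jog_arm(plan=[[[0, 0, 0], [0, 0, 0.002], -1], [[0, 0, 0], [0, 0, 0.004], -1], [[0, 0, 0], [0, 0, 0.004], -1]])

```text
time: 10.82
tool_pos: [550.6, -4.0, 207.0]
tcp_rot: [-180.0, 0.0, 77.5]
ft_force: [-0.5, 0.3, -1.0]
finger_gap: 20.3
```

```bash
python3 st.py 0 0 0 .004
```

```text
cmd [550.8  -4.  207.3  77.5]
10.825 [550.64  -4.   207.01] [-179.97    0.     77.49] F [-0.45  0.31 -0.99] T [-0.02   0.001  0.008] 20.346220329937644
```

Call:
jog_arm(plan=[[[0, 0, 0], [0, 0, 0.002], -1], [[0, 0, 0], [0, 0, 0.003], -1], [[0, 0, 0], [0, 0, 0.003], -1]])

```text
time: 11.2
tool_pos: [550.9, -4.1, 204.5]
tcp_rot: [180.0, -0.0, 77.5]
ft_force: [0.1, -0.4, -0.4]
finger_gap: 20.3
```

```bash
python3 st.py 0 0 0 .003
```

```text
cmd [550.8  -4.  204.3  77.5]
11.2 [550.95  -4.05 204.48] [179.98  -0.    77.49] F [ 0.1  -0.41 -0.45] T [ 0.001 -0.052  0.021] 20.275992522165623
```

Call:
jog_arm(plan=[[[0, 0, 0], [0, 0, 0.001], -1], [[0, 0, 0], [0, 0, 0.002], -1], [[0, 0, 0], [0, 0, 0.002], -1]])

```text
time: 11.58
tool_pos: [550.9, -4.0, 202.4]
tcp_rot: [180.0, -0.0, 77.5]
ft_force: [0.6, 0.3, 0.6]
finger_gap: 20.0
```

```bash
python3 st.py 0 0 0 .002
```

```text
cmd [550.8  -4.  202.3  77.5]
11.575 [550.89  -4.02 202.36] [179.99  -0.    77.49] F [0.61 0.28 0.64] T [-0.072 -0.15   0.023] 19.98650627911547
```

Call:
jog_arm(plan=[[[0, 0, 0], [0, 0, 0.001], -1], [[0, 0, 0], [0, 0, 0.002], -1], [[0, 0, 0], [0, 0, 0.002], -1]])

```text
time: 11.95
tool_pos: [550.4, -4.0, 199.7]
tcp_rot: [-179.9, 0.0, 77.5]
ft_force: [-0.6, 0.3, -1.9]
finger_gap: 20.4
```

```bash
python3 st.py 0 0 0 .002
```

```text
cmd [550.8  -4.  200.3  77.5]
11.95 [550.41  -4.   199.7 ] [-1.7993e+02  1.0000e-02  7.7490e+01] F [-0.6   0.33 -1.85] T [-0.052 -0.076  0.017] 20.424052536360055
```

Call:
jog_arm(plan=[[[0, 0, 0], [0, 0, 0.001], -1], [[0, 0, 0], [0, 0, 0.002], -1], [[0, 0, 0], [0, 0, 0.002], -1]])

```text
time: 12.32
tool_pos: [550.5, -4.0, 197.9]
tcp_rot: [-180.0, 0.0, 77.5]
ft_force: [0.1, 0.2, -1.9]
finger_gap: 19.9
```

```bash
python3 st.py 0 0 0 .002
```

```text
cmd [550.8  -4.  198.3  77.5]
12.325 [550.53  -3.97 197.88] [-179.95    0.     77.49] F [ 0.05  0.22 -1.9 ] T [ 0.042 -0.017 -0.028] 19.85648848241349
```

Call:
jog_arm(plan=[[[0, 0, 0], [0, 0, 0.001], -1], [[0, 0, 0], [0, 0, 0.002], -1], [[0, 0, 0], [0, 0, 0.003], -1], [[0, 0, 0], [0, 0, 0.003], -1]])

```text
time: 12.82
tool_pos: [551.1, -4.1, 195.8]
tcp_rot: [179.9, -0.0, 77.5]
ft_force: [-0.3, 0.4, 2.0]
finger_gap: 20.4
```

```bash
python3 st.py 0 0 0 .003
```

```text
cmd [550.8  -4.  195.3  77.5]
12.825 [551.15  -4.07 195.84] [ 1.7994e+02 -1.0000e-02  7.7490e+01] F [-0.25  0.35  2.02] T [-0.021 -0.021 -0.028] 20.376484619867238
```

Call:
jog_arm(plan=[[[0, 0, 0], [0, 0, 0.001], -1], [[0, 0, 0], [0, 0, 0.0015], -1], [[0, 0, 0], [0, 0, 0.0015], -1]])

```text
time: 13.2
tool_pos: [551.1, -4.1, 194.3]
tcp_rot: [179.9, -0.0, 77.5]
ft_force: [0.5, -0.1, 5.4]
finger_gap: 20.2
```

```bash
python3 st.py 0 0 0 .0015
```

```text
cmd [550.8  -4.  193.8  77.5]
13.2 [551.13  -4.07 194.25] [ 1.7995e+02 -1.0000e-02  7.7490e+01] F [ 0.48 -0.09  5.43] T [-0.013 -0.026 -0.071] 20.153605913551843
```

Call:
jog_arm(plan=[[[0, 0, 0], [0, 0, 0.001], -1], [[0, 0, 0], [0, 0, 0.001], -1]])

```text
time: 13.45
tool_pos: [551.2, -4.1, 193.5]
tcp_rot: [179.9, -0.0, 77.5]
ft_force: [-0.0, -0.3, 7.0]
finger_gap: 20.2
```

```bash
python3 st.py 0 0 0 .001
```

```text
cmd [550.8  -4.  192.8  77.5]
13.45 [551.23  -4.06 193.45] [ 1.7993e+02 -1.0000e-02  7.7490e+01] F [-0.05 -0.3   6.98] T [ 0.032 -0.034 -0.018] 20.206815478695475
```

Call:
jog_arm(plan=[[[0, 0, 0], [0, 0, -0.003], -1], [[0, 0, 0], [0, 0, -0.007], -1], [[0, 0, 0], [0, 0, -0.013], -1], [[0, 0, 0], [0, 0, -0.022], -1], [[0, 0, 0], [0, 0, -0.034], -1], [[0, 0, 0], [0, 0, -0.05], -1], [[0, 0, 0], [0, 0, -0.068], -1], [[0, 0, 0], [0, 0, -0.088], -1], [[0, 0, 0], [0, 0, -0.108], -1], [[0, 0, 0], [0, 0, -0.126], -1], [[0, 0, 0], [0, 0, -0.138], -1], [[0, 0, 0], [0, 0, -0.142], -1]])

```text
time: 14.95
tool_pos: [551.1, -4.0, 335.8]
tcp_rot: [179.9, -0.0, 77.5]
ft_force: [-0.1, 0.0, -1.7]
finger_gap: 20.1
```

```bash
python3 st.py 0 0 0 -.142
python3 - <<'E'
from h import *
p,d=snapshot('scene'); cv2.imwrite('pics/s10.png',np.clip(cv2.resize(p[60:240,180:380],None,fx=4,fy=3.3,interpolation=cv2.INTER_CUBIC)*1.4,0,255).astype(np.uint8))
p,d=snapshot('wrist'); cv2.imwrite('pics/w10.png',p)
E
```

```text
cmd [550.8  -4.  334.8  77.5]
14.95 [551.1   -4.04 335.78] [ 1.7994e+02 -1.0000e-02  7.7490e+01] F [-0.09  0.03 -1.66] T [ 0.018 -0.002 -0.022] 20.050353390505933
```

View pics/s10.png

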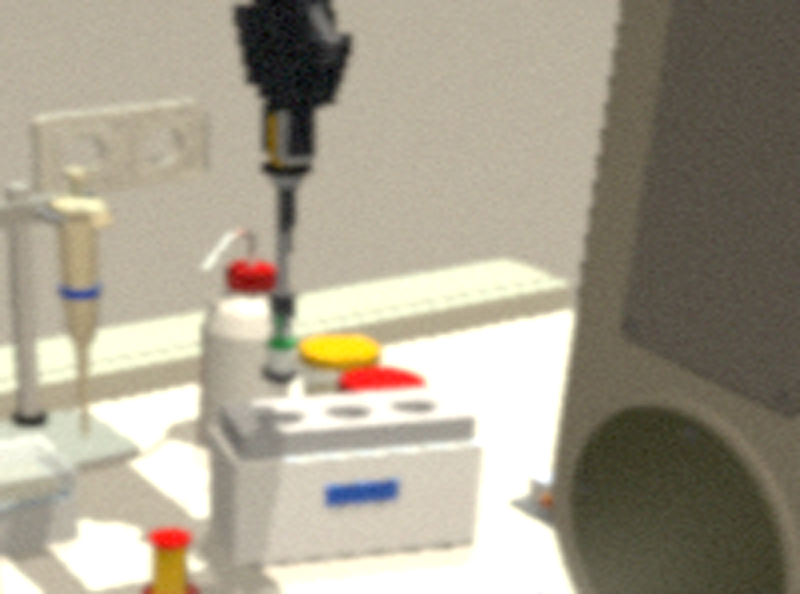

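View pics/w10.png

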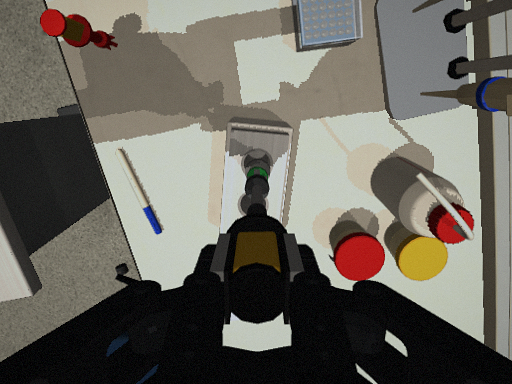

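Run:
```python
from h import *
print(need(480.7,-217.5,334.8),need(480.7,-217.5,255))
```

```text
('turnz 0.0', 'shift', array([-0.2236, -0.0222, -0.    ])) ('turnz 0.0', 'shift', array([-0.2236, -0.0222,  0.0798]))
```

Call:
jog_arm(plan=[[[0, 0, 0], [-0.012, -0.0012, 0], -1], [[0, 0, 0], [-0.035, -0.0035, 0], -1], [[0, 0, 0], [-0.065, -0.0065, 0], -1], [[0, 0, 0], [-0.1, -0.01, 0], -1], [[0, 0, 0], [-0.135, -0.0135, 0], -1], [[0, 0, 0], [-0.168, -0.0167, 0], -1], [[0, 0, 0], [-0.195, -0.0194, 0.01], -1], [[0, 0, 0], [-0.213, -0.0212, 0.03], -1], [[0, 0, 0], [-0.2225, -0.0222, 0.055], -1], [[0, 0, 0], [-0.2236, -0.0222, 0.073], -1], [[0, 0, 0], [-0.2236, -0.0222, 0.08], -1], [[0, 0, 0], [-0.2236, -0.0222, 0.08], -1]])

```text
time: 16.55
tool_pos: [480.7, -216.9, 254.3]
tcp_rot: [-180.0, -0.0, 77.5]
ft_force: [-0.1, 0.0, -1.6]
finger_gap: 20.3
```

Call:
jog_arm(plan=[[[0, 0, 0], [0, 0, 0], -1], [[0, 0, 0], [0, 0, 0], -1]])

```text
time: 16.8
tool_pos: [481.2, -217.5, 255.9]
tcp_rot: [179.9, 0.0, 77.5]
ft_force: [0.1, -0.7, -1.8]
finger_gap: 20.3
```

```bash
python3 st.py 0 -.2236 -.0222 .08
python3 - <<'E'
from h import *
import pickle
s=sense(); ci=camera_info('wrist'); p,d=snapshot('wrist'); cv2.imwrite('pics/w11.png',np.clip(cv2.resize(p[100:250,180:330],None,fx=4,fy=4,interpolation=cv2.INTER_CUBIC)*1.5,0,255).astype(np.uint8)); np.save('pics/w11.npy',d); pickle.dump((ci,s),open('pics/w11.pkl','wb'))
E
```

```text
cmd [ 480.7 -217.5  254.8   77.5]
16.8 [ 481.25 -217.52  255.87] [1.799e+02 3.000e-02 7.751e+01] F [ 0.12 -0.74 -1.77] T [-0.028 -0.022  0.061] 20.25286562532338
```

View pics/w11.png

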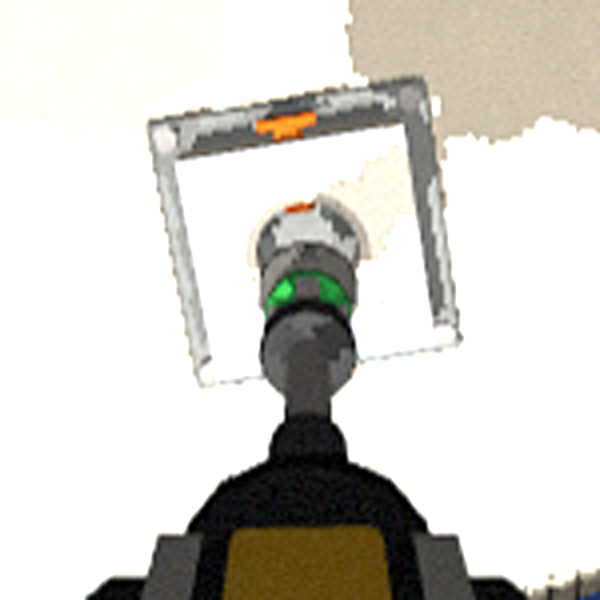

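Run:
```python
from h import *
import pickle; ci,s=pickle.load(open('pics/w11.pkl','rb')); d=np.load('pics/w11.npy')
C=lambda x,y:((x+.5)/4-.5+180,(y+.5)/4-.5+100)
T=Rt(s['tcp_rot'][2]); t=s['tool_pos']
top=atz(ci,[C(309,190),C(248,250),C(370,250)],30); print(((top-t)@T).round(2))
q=(cloud(ci,d)-t)@T
for x,y in [(308,265),(308,345),(308,390),(308,410)]:
    u,v=C(x,y); print(x,y,q[int(round(v)),int(round(u))].round(1))
pl=atz(ci,[C(152,120),C(422,80),C(460,342),C(203,385)],6); print(((pl-t)@T).round(1),((pl-t)@T).mean(0), pl.mean(0))
bl=atz(ci,[C(174,160),C(408,123),C(435,352)],30); print(((bl-t)@T).round(1), ((bl[0]+bl[2])/2-t)@T)
```

```text
[[ 1.5990e+01  1.3400e+00  2.2587e+02]
 [ 8.0000e-02 -1.4780e+01  2.2587e+02]
 [ 5.0000e-02  1.7460e+01  2.2587e+02]]
308 265 [  7.7   1.3 170.3]
308 345 [  3.9   1.1 116.7]
308 390 [ 3.9  1.  89. ]
308 410 [ 4.5  1.  76.8]
[[ 31.7 -41.8 249.9]
 [ 42.4  32.3 249.9]
 [-31.7  44.9 249.9]
 [-44.6 -29.4 249.9]] [ -0.5350177    1.49028005 249.8747771 ] [ 482.5868464  -218.36851186    6.        ]
[[ 23.9 -33.7 225.9]
 [ 33.3  26.9 225.9]
 [-28.   35.4 225.9]] [ -2.0502296    0.83290505 225.8747771 ]
```

Call:
jog_arm(plan=[[[0, 0, 0], [-0.0008, 0, 0.003], -1], [[0, 0, 0], [-0.0008, 0, 0.009], -1], [[0, 0, 0], [-0.0008, 0, 0.017], -1], [[0, 0, 0], [-0.0008, 0, 0.025], -1], [[0, 0, 0], [-0.0008, 0, 0.032], -1], [[0, 0, 0], [-0.0008, 0, 0.037], -1], [[0, 0, 0], [-0.0008, 0, 0.041], -1], [[0, 0, 0], [-0.0008, 0, 0.043], -1], [[0, 0, 0], [-0.0008, 0, 0.043], -1]])

```text
time: 17.98
tool_pos: [480.5, -218.3, 211.8]
tcp_rot: [-180.0, -0.0, 77.5]
ft_force: [0.0, 0.2, -1.5]
finger_gap: 20.1
```

```bash
python3 st.py 0 -.0008 0 .043
```

```text
cmd [ 480.5 -218.3  211.8   77.5]
17.975 [ 480.5  -218.31  211.77] [-180.     -0.     77.49] F [ 0.    0.2  -1.49] T [ 0.011 -0.008  0.005] 20.119211353484157
```

Vial is inside the socket mouth with no side force. Pressing down in steps.

Call:
jog_arm(plan=[[[0, 0, 0], [0, 0, 0.002], -1], [[0, 0, 0], [0, 0, 0.004], -1], [[0, 0, 0], [0, 0, 0.006], -1], [[0, 0, 0], [0, 0, 0.006], -1]])

```text
time: 18.48
tool_pos: [480.6, -218.3, 205.9]
tcp_rot: [180.0, 0.0, 77.5]
ft_force: [0.3, -0.1, -0.1]
finger_gap: 20.2
```

```bash
python3 st.py 0 0 0 .006
```

```text
cmd [ 480.5 -218.3  205.8   77.5]
18.475 [ 480.59 -218.33  205.9 ] [1.7999e+02 1.0000e-02 7.7490e+01] F [ 0.33 -0.1  -0.14] T [ 0.03  -0.024  0.029] 20.206695611598768
```

Call:
jog_arm(plan=[[[0, 0, 0], [0, 0, 0.001], -1], [[0, 0, 0], [0, 0, 0.002], -1], [[0, 0, 0], [0, 0, 0.003], -1], [[0, 0, 0], [0, 0, 0.003], -1]])

```text
time: 18.98
tool_pos: [480.4, -218.2, 202.6]
tcp_rot: [-180.0, -0.0, 77.5]
ft_force: [-0.1, 0.3, 0.5]
finger_gap: 20.0
```

```bash
python3 st.py 0 0 0 .003
```

```text
cmd [ 480.5 -218.3  202.8   77.5]
18.975 [ 480.41 -218.17  202.57] [-1.7998e+02 -1.0000e-02  7.7490e+01] F [-0.12  0.28  0.46] T [ 0.051  0.004 -0.036] 20.003305859921397
```

Call:
jog_arm(plan=[[[0, 0, 0], [0, 0, 0.001], -1], [[0, 0, 0], [0, 0, 0.002], -1], [[0, 0, 0], [0, 0, 0.003], -1], [[0, 0, 0], [0, 0, 0.003], -1]])

```text
time: 19.48
tool_pos: [480.4, -218.2, 199.6]
tcp_rot: [-180.0, -0.0, 77.5]
ft_force: [-0.7, 1.1, -1.7]
finger_gap: 19.9
```

```bash
python3 st.py 0 0 0 .003
```

```text
cmd [ 480.5 -218.3  199.8   77.5]
19.475 [ 480.39 -218.24  199.56] [-1.7998e+02 -1.0000e-02  7.7490e+01] F [-0.73  1.1  -1.69] T [-0.022  0.026 -0.032] 19.925596598296433
```

Call:
jog_arm(plan=[[[0, 0, 0], [0, 0, 0.001], -1], [[0, 0, 0], [0, 0, 0.002], -1], [[0, 0, 0], [0, 0, 0.003], -1], [[0, 0, 0], [0, 0, 0.003], -1]])

```text
time: 19.98
tool_pos: [480.4, -218.2, 196.5]
tcp_rot: [-180.0, -0.0, 77.5]
ft_force: [-0.2, -0.3, -1.3]
finger_gap: 20.6
```

```bash
python3 st.py 0 0 0 .003
```

```text
cmd [ 480.5 -218.3  196.8   77.5]
19.975 [ 480.39 -218.22  196.54] [-1.7998e+02 -1.0000e-02  7.7490e+01] F [-0.2  -0.33 -1.31] T [ 0.031 -0.037  0.026] 20.57152100434366
```

Call:
jog_arm(plan=[[[0, 0, 0], [0, 0, 0.001], -1], [[0, 0, 0], [0, 0, 0.002], -1], [[0, 0, 0], [0, 0, 0.002], -1]])

```text
time: 20.35
tool_pos: [480.9, -218.5, 195.3]
tcp_rot: [179.9, 0.0, 77.5]
ft_force: [-0.9, -0.6, 2.9]
finger_gap: 20.2
```

```bash
python3 st.py 0 0 0 .002
```

```text
cmd [ 480.5 -218.3  194.8   77.5]
20.35 [ 480.85 -218.48  195.34] [1.7994e+02 2.0000e-02 7.7490e+01] F [-0.92 -0.58  2.86] T [-0.016 -0.082 -0.014] 20.245638511792183
```

Call:
jog_arm(plan=[[[0, 0, 0], [0, 0, 0.001], -1], [[0, 0, 0], [0, 0, 0.002], -1], [[0, 0, 0], [0, 0, 0.0022], -1], [[0, 0, 0], [0, 0, 0.0022], -1]])

```text
time: 20.85
tool_pos: [481.0, -218.5, 193.4]
tcp_rot: [179.9, 0.0, 77.5]
ft_force: [-0.1, 0.1, 7.0]
finger_gap: 20.2
```

```bash
python3 st.py 0 0 0 .0022
```

```text
cmd [ 480.5 -218.3  192.6   77.5]
20.85 [ 480.96 -218.55  193.39] [1.7992e+02 3.0000e-02 7.7490e+01] F [-0.11  0.07  6.99] T [-0.045  0.017  0.005] 20.225254536001806
```

Call:
jog_arm(plan=[[[0, 0, 0], [0, 0, -0.002], -1], [[0, 0, 0], [0, 0, -0.004], -1], [[0, 0, 0], [0, 0, -0.005], -1], [[0, 0, 0], [0, 0, -0.006], -1], [[0, 0, 0], [0, 0, -0.006], -1]])

```text
time: 21.48
tool_pos: [480.2, -218.2, 198.1]
tcp_rot: [-180.0, -0.0, 77.5]
ft_force: [-0.0, 0.2, -2.2]
finger_gap: 20.4
```

```bash
python3 st.py 0 0 0 -.006
```

```text
cmd [ 480.5 -218.3  198.6   77.5]
21.475 [ 480.24 -218.16  198.14] [-1.7995e+02 -1.0000e-02  7.7490e+01] F [-0.05  0.18 -2.18] T [ 0.031 -0.022 -0.014] 20.426439013011077
```

Call:
jog_arm(plan=[[[0, 0, 0], [0, 0, -0.001], -1], [[0, 0, 0], [0, 0, -0.002], -1], [[0, 0, 0], [0, 0, -0.003], -1], [[0, 0, 0], [0, 0, -0.004], -1], [[0, 0, 0], [0, 0, -0.004], -1]])

```text
time: 22.1
tool_pos: [480.7, -218.4, 203.1]
tcp_rot: [180.0, 0.0, 77.5]
ft_force: [-0.5, -0.1, -2.2]
finger_gap: 20.3
```

```bash
python3 st.py 0 0 0 -.004
```

```text
cmd [ 480.5 -218.3  202.6   77.5]
22.1 [ 480.74 -218.44  203.06] [1.7996e+02 1.0000e-02 7.7490e+01] F [-0.51 -0.08 -2.16] T [0.024 0.059 0.047] 20.258426801385312
```

Call:
jog_arm(plan=[[[0, 0, 0], [0, 0, -0.001], -1], [[0, 0, 0], [0, 0, -0.0025], -1], [[0, 0, 0], [0, 0, -0.004], -1], [[0, 0, 0], [0, 0, -0.007], -1], [[0, 0, 0], [0, 0, -0.012], -1], [[0, 0, 0], [0, 0, -0.02], -1], [[0, 0, 0], [0, 0, -0.028], -1], [[0, 0, 0], [0, 0, -0.03], -1], [[0, 0, 0], [0, 0, -0.03], -1]])

```text
time: 23.22
tool_pos: [480.6, -218.4, 232.8]
tcp_rot: [180.0, 0.0, 77.5]
ft_force: [-0.5, 0.6, -1.6]
finger_gap: 20.3
```

```bash
python3 st.py 0 0 0 -.03;  python3 - <<'E'
from h import *
import pickle
s=sense(); ci=camera_info('wrist'); p,d=snapshot('wrist'); cv2.imwrite('pics/w12.png',np.clip(cv2.resize(p[100:250,180:330],None,fx=4,fy=4,interpolation=cv2.INTER_CUBIC)*1.2,0,255).astype(np.uint8)); np.save('pics/w12.npy',d); pickle.dump((ci,s),open('pics/w12.pkl','wb'))
E
```

```text
cmd [ 480.5 -218.3  232.6   77.5]
23.225 [ 480.61 -218.37  232.84] [1.7998e+02 1.0000e-02 7.7490e+01] F [-0.55  0.56 -1.58] T [ 0.016  0.003 -0.052] 20.286332143627902
```

View pics/w12.png

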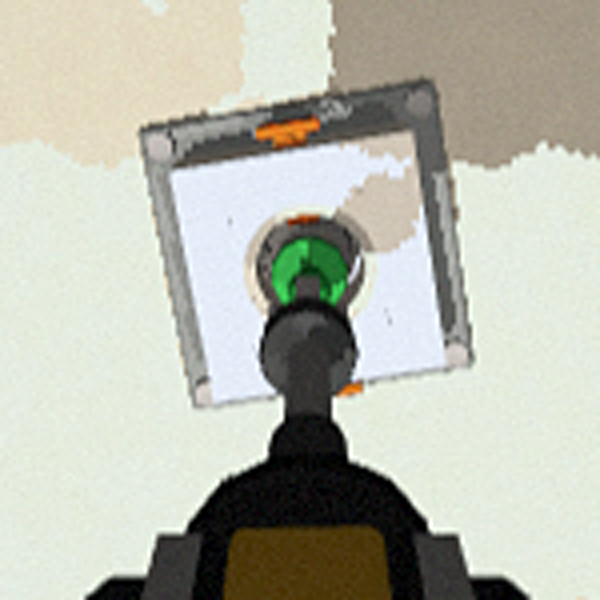

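Run:
```python
from h import *
import pickle; ci,s=pickle.load(open('pics/w12.pkl','rb')); d=np.load('pics/w12.npy'); c=cloud(ci,d)
C=lambda x,y:(int(round((x+.5)/4-.5+180)),int(round((y+.5)/4-.5+100)))
for x,y in [(285,270),(310,250),(335,270),(290,285),(310,262),(220,220),(250,350),(300,140)]:
    u,v=C(x,y); print(x,y,c[v,u].round(1))
print(need(453.5,260.9,320.3))
```

```text
285 270 [ 476.4 -215.8   37.9]
310 250 [ 483.1 -212.4   37.2]
335 270 [ 487.8 -218.    39.6]
290 285 [ 477.5 -216.2   55. ]
310 262 [ 482.6 -214.8   39.8]
220 220 [ 463.1 -202.5   29. ]
250 350 [ 462.4 -235.9   28.9]
300 140 [ 486.3 -188.9   17.9]
('turnz 0.0', 'shift', array([ 0.462 , -0.1302, -0.0877]))
```

Call:
jog_arm(plan=[[[0, 0, 0], [0, 0, -0.02], -1], [[0, 0, 0], [0, 0, -0.05], -1], [[0, 0, 0], [0.01, -0.0028, -0.08], -1], [[0, 0, 0], [0.04, -0.0113, -0.095], -1], [[0, 0, 0], [0.085, -0.024, -0.097], -1], [[0, 0, 0], [0.135, -0.038, -0.097], -1], [[0, 0, 0], [0.185, -0.0521, -0.097], -1], [[0, 0, 0], [0.235, -0.0662, -0.097], -1], [[0, 0, 0], [0.285, -0.0803, -0.097], -1], [[0, 0, 0], [0.335, -0.0944, -0.097], -1], [[0, 0, 0], [0.38, -0.1071, -0.097], -1], [[0, 0, 0], [0.415, -0.117, -0.097], -1]])

```text
time: 24.78
tool_pos: [455.9, 214.2, 331.1]
tcp_rot: [179.9, -0.1, 77.6]
ft_force: [-1.1, -0.8, -1.0]
finger_gap: 20.0
```

```bash
python3 st.py 0 .415 -.117 -.097;  python3 - <<'E'
from h import *
print(need(453.6,260.9,329))
E
```

```text
cmd [456.2 212.2 329.6  77.5]
24.775 [455.87 214.23 331.14] [ 1.7993e+02 -5.0000e-02  7.7550e+01] F [-1.09 -0.76 -0.97] T [-0.009  0.017 -0.015] 19.996983623279995
('turnz 0.0', 'shift', array([ 0.047 , -0.0131,  0.0006]))
```

Call:
jog_arm(plan=[[[0, 0, 0], [0.025, -0.007, 0.0], -1], [[0, 0, 0], [0.04, -0.0112, 0.0], -1], [[0, 0, 0], [0.047, -0.0131, 0.0], -1], [[0, 0, 0], [0.047, -0.0131, 0.0], -1], [[0, 0, 0], [0.047, -0.0131, 0.0], -1]])

```text
time: 25.4
tool_pos: [453.8, 260.1, 329.7]
tcp_rot: [180.0, 0.0, 77.4]
ft_force: [0.9, 0.1, -1.5]
finger_gap: 20.7
```

```bash
python3 st.py 0 .047 -.0131 0;  python3 - <<'E'
from h import *
import pickle
s=sense(); ci=camera_info('wrist'); p,d=snapshot('wrist'); cv2.imwrite('pics/w13.png',np.clip(cv2.resize(p[100:250,180:330],None,fx=4,fy=4,interpolation=cv2.INTER_CUBIC)*1.8,0,255).astype(np.uint8)); np.save('pics/w13.npy',d); pickle.dump((ci,s),open('pics/w13.pkl','wb'))
p,d=snapshot('scene'); cv2.imwrite('pics/s13.png',np.clip(cv2.resize(p[100:300,110:230],None,fx=4,fy=3,interpolation=cv2.INTER_CUBIC)*1.4,0,255).astype(np.uint8))
E
```

```text
cmd [453.6 260.9 329.6  77.5]
25.4 [453.83 260.12 329.7 ] [1.7999e+02 2.0000e-02 7.7430e+01] F [ 0.9   0.12 -1.45] T [ 0.005 -0.017 -0.029] 20.72928109930375
```

View pics/w13.png

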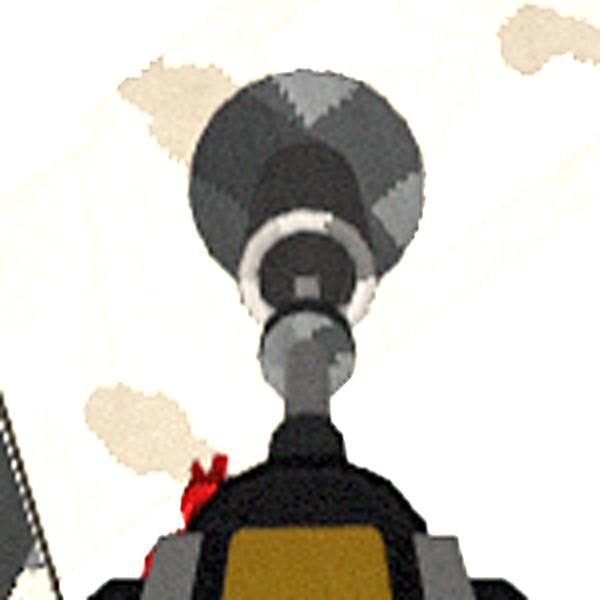

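View pics/s13.png

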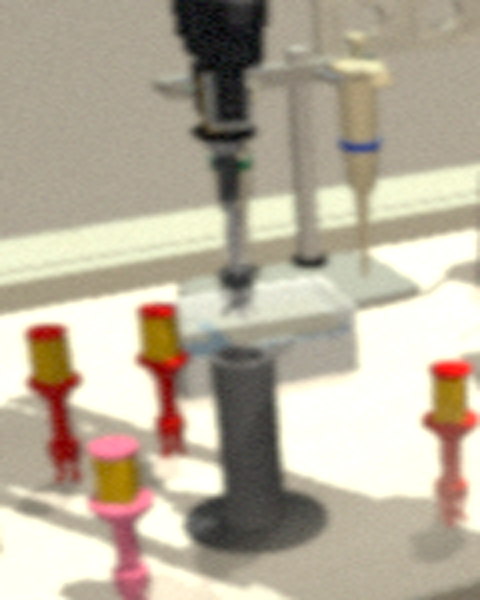

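Run:
```python
from h import *
import pickle; ci,s=pickle.load(open('pics/w13.pkl','rb')); d=np.load('pics/w13.npy')
C=lambda x,y:((x+.5)/4-.5+180,(y+.5)/4-.5+100)
T=Rt(s['tcp_rot'][2]); t=s['tool_pos']
top=atz(ci,[C(309,207),C(240,275),C(378,275)],142); print(((top-t)@T).round(2))
q=(cloud(ci,d)-t)@T
for x,y in [(308,345),(308,390),(308,410)]:
    u,v=[int(round(k)) for k in C(x,y)]; print(q[v,u].round(1))
print(sense()['tool_pos'])
```

```text
[[ 17.97   0.94 187.7 ]
 [  1.76 -15.4  187.7 ]
 [  1.74  17.26 187.7 ]]
[  4.2   0.9 115.7]
[ 4.1  0.9 88.7]
[ 3.9  0.9 78.5]
[453.79267706 260.19933327 329.65537784]
```

Call:
jog_arm(plan=[[[0, 0, 0], [0.0001, 0, 0.004], -1], [[0, 0, 0], [0.0001, 0, 0.012], -1], [[0, 0, 0], [0.0001, 0, 0.02], -1], [[0, 0, 0], [0.0001, 0, 0.028], -1], [[0, 0, 0], [0.0001, 0, 0.034], -1], [[0, 0, 0], [0.0001, 0, 0.034], -1]])

```text
time: 26.25
tool_pos: [453.3, 260.9, 294.8]
tcp_rot: [-179.9, 0.0, 77.5]
ft_force: [0.4, -0.0, -2.3]
finger_gap: 20.2
```

```bash
python3 st.py 0 .0001 0 .034
```

```text
cmd [453.6 261.  295.6  77.5]
26.25 [453.31 260.91 294.82] [-1.7994e+02  4.0000e-02  7.7490e+01] F [ 0.45 -0.01 -2.34] T [ 0.026  0.016 -0.018] 20.241879377205144
```

Call:
jog_arm(plan=[[[0, 0, 0], [0, 0, 0.003], -1], [[0, 0, 0], [0, 0, 0.006], -1], [[0, 0, 0], [0, 0, 0.01], -1], [[0, 0, 0], [0, 0, 0.014], -1], [[0, 0, 0], [0, 0, 0.018], -1], [[0, 0, 0], [0, 0, 0.02], -1], [[0, 0, 0], [0, 0, 0.02], -1]])

```text
time: 27.12
tool_pos: [453.5, 261.0, 275.4]
tcp_rot: [-180.0, 0.0, 77.5]
ft_force: [0.5, -0.3, -1.7]
finger_gap: 20.4
```

```bash
python3 st.py 0 0 0 .02
```

```text
cmd [453.6 261.  275.6  77.5]
27.125 [453.51 260.98 275.36] [-1.7998e+02  1.0000e-02  7.7490e+01] F [ 0.54 -0.31 -1.7 ] T [ 0.029  0.021 -0.002] 20.39553784747792
```

Call:
jog_arm(plan=[[[0, 0, 0], [0, 0, 0.004], -1], [[0, 0, 0], [0, 0, 0.012], -1], [[0, 0, 0], [0, 0, 0.022], -1], [[0, 0, 0], [0, 0, 0.033], -1], [[0, 0, 0], [0, 0, 0.044], -1], [[0, 0, 0], [0, 0, 0.055], -1], [[0, 0, 0], [0, 0, 0.066], -1], [[0, 0, 0], [0, 0, 0.076], -1], [[0, 0, 0], [0, 0, 0.084], -1], [[0, 0, 0], [0, 0, 0.089], -1], [[0, 0, 0], [0, 0, 0.091], -1], [[0, 0, 0], [0, 0, 0.091], -1]])

```text
time: 28.62
tool_pos: [453.7, 261.1, 184.7]
tcp_rot: [180.0, -0.0, 77.5]
ft_force: [-0.4, -0.4, -1.3]
finger_gap: 20.0
```

```bash
python3 st.py 0 0 0 .091
```

```text
cmd [453.6 261.  184.6  77.5]
28.625 [453.71 261.08 184.73] [ 1.7999e+02 -1.0000e-02  7.7490e+01] F [-0.35 -0.39 -1.33] T [0.015 0.    0.033] 20.0437906021494
```

Call:
jog_arm(plan=[[[0, 0, 0], [0, 0, 0.002], -1], [[0, 0, 0], [0, 0, 0.005], -1], [[0, 0, 0], [0, 0, 0.008], -1], [[0, 0, 0], [0, 0, 0.011], -1], [[0, 0, 0], [0, 0, 0.013], -1], [[0, 0, 0], [0, 0, 0.013], -1]])

```text
time: 29.38
tool_pos: [453.6, 261.0, 171.4]
tcp_rot: [-180.0, 0.0, 77.5]
ft_force: [1.6, -0.9, -2.1]
finger_gap: 20.0
```

```bash
python3 st.py 0 0 0 .013
```

```text
cmd [453.6 261.  171.6  77.5]
29.375 [453.6  260.96 171.42] [-1.800e+02  1.000e-02  7.749e+01] F [ 1.6  -0.86 -2.12] T [-0.002 -0.089 -0.007] 20.046453732506755
```

Call:
jog_arm(plan=[[[0, 0, 0], [0, 0, 0.001], -1], [[0, 0, 0], [0, 0, 0.002], -1], [[0, 0, 0], [0, 0, 0.0028], -1], [[0, 0, 0], [0, 0, 0.0028], -1]])

```text
time: 29.88
tool_pos: [453.7, 261.1, 168.9]
tcp_rot: [180.0, -0.0, 77.5]
ft_force: [-0.6, -1.1, -0.8]
finger_gap: 20.2
```

```bash
python3 st.py 0 0 0 .0028
```

```text
cmd [453.6 261.  168.8  77.5]
29.875 [453.65 261.06 168.89] [ 1.7999e+02 -1.0000e-02  7.7490e+01] F [-0.55 -1.08 -0.83] T [ 0.03   0.001 -0.01 ] 20.155202700375362
```

Call:
jog_arm(plan=[[[0, 0, 0], [0, 0, 0.0006], -1], [[0, 0, 0], [0, 0, 0.0006], -1]])

```text
time: 30.12
tool_pos: [453.7, 261.1, 168.8]
tcp_rot: [180.0, -0.0, 77.5]
ft_force: [-2.5, -0.7, 5.3]
finger_gap: 20.5
```

```bash
python3 st.py 0 0 0 .0006
```

```text
cmd [453.6 261.  168.2  77.5]
30.125 [453.74 261.14 168.82] [ 1.7998e+02 -2.0000e-02  7.7490e+01] F [-2.46 -0.66  5.28] T [-0.12   0.448  0.025] 20.54620820204806
```

Call:
jog_arm(plan=[[[0, 0, 0], [0, 0, -0.0004], -1], [[0, 0, 0], [0, 0, -0.0004], 0.3], [[0, 0, 0], [0, 0, -0.0004], 0.8], [[0, 0, 0], [0, 0, -0.0004], 1], [[0, 0, 0], [0, 0, -0.0004], 1], [[0, 0, 0], [0, 0, -0.0004], 1], [[0, 0, 0], [0, 0, -0.0004], 1], [[0, 0, 0], [0, 0, -0.0004], 1]])

```text
time: 31.12
tool_pos: [453.6, 261.0, 168.6]
tcp_rot: [180.0, -0.0, 77.5]
ft_force: [-0.3, -0.2, 0.4]
finger_gap: 85.4
```

```bash
python3 st.py 0 0 0 -.0004
python3 - <<'E'
from h import *
p,d=snapshot('wrist'); cv2.imwrite('pics/w14.png',p)
E
```

```text
cmd [453.6 261.  168.6  77.5]
31.125 [453.63 261.01 168.6 ] [180.    -0.    77.48] F [-0.3  -0.2   0.43] T [ 0.034  0.053 -0.028] 85.41012079157741
```

View pics/w14.png

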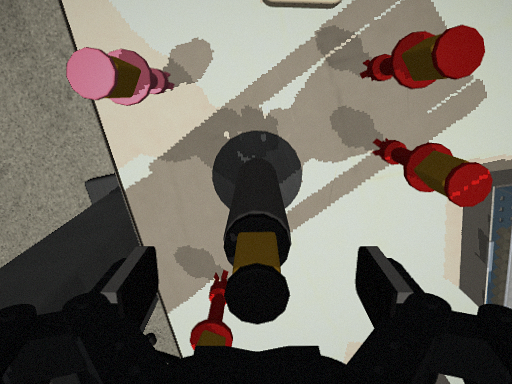

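Call:
jog_arm(plan=[[[0, 0, 0], [0, 0, -0.02], 1], [[0, 0, 0], [0, 0, -0.07], 1], [[0, 0, 0], [0, 0, -0.12], 1], [[0, 0, 0], [0, 0, -0.14], 1]])

```text
time: 31.68
tool_pos: [454.7, 261.5, 312.6]
tcp_rot: [179.8, -0.2, 77.5]
ft_force: [-0.1, -0.0, -0.0]
finger_gap: 85.1
```

```bash
python3 st.py 0 0 0 -.14
python3 - <<'E'
from h import *
print(need(472,-100,290,26.3))
p,d=snapshot('scene'); cv2.imwrite('pics/s14.png',p)
E
```

```text
cmd [453.6 261.  308.6  77.5]
31.675 [454.72 261.55 312.58] [179.75  -0.19  77.49] F [-0.05 -0.04 -0.01] T [-0.02   0.017 -0.033] 85.12271866008602
('turnz 51.2', 'shift', array([-0.3485,  0.0962,  0.0186]))
```

View pics/s14.png

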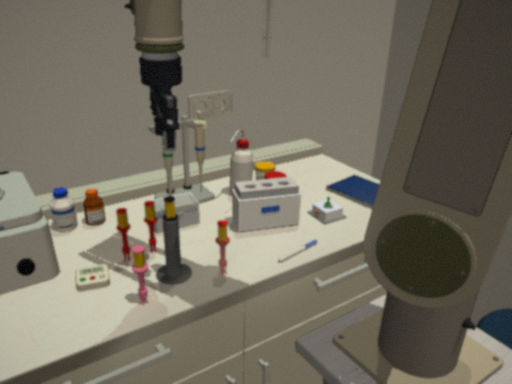

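The picker hangs in its stand at (170,210) and the green vial is in the dock at (328,205). One last look from above at the block and dock.

Call:
jog_arm(plan=[[[0, 0, 51], [-0.349, 0.096, 0.018], 1], [[0, 0, 51], [-0.349, 0.096, 0.018], 1], [[0, 0, 51], [-0.349, 0.096, 0.018], 1], [[0, 0, 51], [-0.349, 0.096, 0.018], 1], [[0, 0, 51], [-0.349, 0.096, 0.018], 1], [[0, 0, 51], [-0.349, 0.096, 0.018], 1], [[0, 0, 51], [-0.349, 0.096, 0.018], 1], [[0, 0, 51], [-0.349, 0.096, 0.018], 1], [[0, 0, 51], [-0.349, 0.096, 0.018], 1], [[0, 0, 51], [-0.349, 0.096, 0.018], 1]])

```text
time: 32.98
tool_pos: [471.9, -99.3, 290.6]
tcp_rot: [180.0, -0.0, 26.6]
ft_force: [-0.4, 0.7, -0.1]
finger_gap: 85.4
```

```bash
python3 st.py 51 -.349 .096 .018
python3 - <<'E'
from h import *
ci=camera_info('wrist'); p,d=snapshot('wrist'); cv2.imwrite('pics/w15.png',p); c=cloud(ci,d)
hsv=cv2.cvtColor(p,cv2.COLOR_BGR2HSV); m=(hsv[...,0]>45)&(hsv[...,0]<80)&(hsv[...,1]>120)&(hsv[...,2]>30)
P=c[m]; P=P[(abs(P[:,0]-482)<30)&(abs(P[:,1]+218)<30)]; print(len(P),np.percentile(P,[5,25,50,75,95],axis=0).round(1))
uv=np.argwhere(m); print(uv.mean(0))
E
```

```text
cmd [ 471.7 -100.5  290.6   26.5]
32.975 [471.85 -99.35 290.58] [ 1.80e+02 -1.00e-02  2.66e+01] F [-0.45  0.7  -0.12] T [0.07  0.036 0.006] 85.36238906773079
199 [[ 474.3 -224.1   36.3]
 [ 479.2 -218.9   37.9]
 [ 483.2 -216.3   38.7]
 [ 485.9 -214.1   54.2]
 [ 489.4 -210.5   57.8]]
[195.72 350.62]
```

View pics/w15.png

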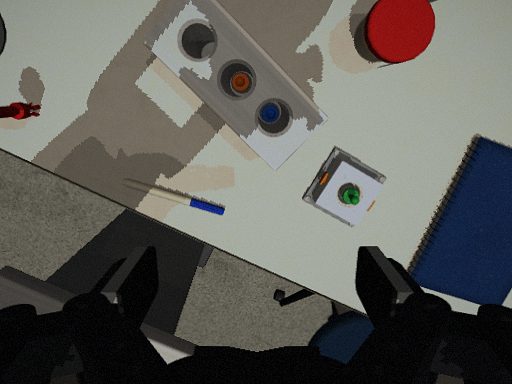

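The view shows the green vial in the dock at (350,194). Its cap is at about 38.5 mm and its ball top at about 58 mm, and the fully-home values are 39 and 59. Orange (241,82) and blue (270,113) are still in their bores, and the green bore (198,40) is empty.

```bash
python3 -c "
from bench import *
print(hand_in())"
```

```text
the job is handed in; nothing more can be done
None
```

I handed the job in after about 33 s of the 58 s allowed. The green vial is in the white dock, pressed fully home as far as my checks show. The picker is back in its stand, and the orange and blue vials never left their bores.

- **Picking up the vial:** the claws snapped on at about 8 N of push, net of the picker's weight. The camera then showed the vial lifted clear of the bore.
- **Docking:** the push force dropped on the way down, as the foot passed the catches, then rose to about 8 N. That was at the same tool height (193.4 mm) as on the bore floor, which is the height expected when home.
- **After pulling off:** the pull read about 1 N where I sampled it, and the vial stayed down. In the last camera view the cap top was at about 38.5 mm and the ball top at about 58 mm, against 39 and 59 expected.
- **Picker in its stand:** I seated it with about 6.5 N, and after release the camera showed it hanging as at the start.

Some checks disagreed or were less certain:

- **Camera positions:** the top and wrist cameras differed by up to 3 mm, so I worked out a correction from views at different wrist angles.
- **Grip:** the finger opening read about 20 to 21 mm on the 18 mm handle, so the pads probably caught part of the top cap. The picker did not slip.
- **Forces:** I read them only at the end of each move, so brief peaks between readings were not seen.

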